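# Unload the dry-block heater with the pull hook

### The job

The samples are done: lift the lid of the dry-block heater until the gas struts take over and hold it open on their own. Then take the pull hook from its stand, hook each sample canister that is in the wells by its wire loop, draw it out and stand it upright on the floor of the steel tray without dropping it; do not reach into the wells with the fingers. When all are out, hang the hook back in its stand, leave the lid standing open so the wells can cool, and leave the other glassware and jars where they are.

Things in the scene. Friction and masses are not known exactly. Their poses are not given: they have to be found in the camera images.
- deck (a point): the dry-block heater (fixed to the bench for the task): white casing 290 mm deep (its own x), 312 mm wide (y), 125 mm high, with an aluminium block that has six wells. This point is the centre of its flat top deck, 125 mm above the bench, measured on the deck surface under the lid. Own x axis points from the front to the rear (hinge side), y along the width, z up; its yaw varies by start.
- lid (a joint): angle of the heater's lid, rad: 0 closed, 1.66 fully open (stop). A 1 kg insulated slab 268 x 300 x 24 mm, hinged along its rear edge, with a gas strut at each side: let go below about 0.55 rad it falls shut; above that the struts raise it slowly to the stop and hold it. Lifting takes under 6 N at the handle.
- lid_handle (a point): centre of the lid's handle: a round steel bar 14 mm thick, 124 mm long, parallel to the hinge line, 45 mm in front of the lid's front edge (38 mm free gap behind the bar), 146 mm above the bench when closed. It moves with the lid on a circle of radius 300 mm about the hinge axis; its axes turn with the lid (y stays along the bar).
- lid_hinge (a point): the middle of the lid's hinge axis, at the rear of the heater, 128 mm above the bench; the axis runs along the deck's own y. It does not move when the lid moves.
- well0 (a point): centre of the mouth of well 0, level with the deck: a round vertical bore 60 mm across and 105 mm deep with a flat bottom; wells lie in two rows of three, 78 mm apart. May be empty.
- well1 (a point): centre of the mouth of well 1, level with the deck: a round vertical bore 60 mm across and 105 mm deep with a flat bottom; wells lie in two rows of three, 78 mm apart. May be empty.
- well2 (a point): centre of the mouth of well 2, level with the deck: a round vertical bore 60 mm across and 105 mm deep with a flat bottom; wells lie in two rows of three, 78 mm apart. May be empty.
- well3 (a point): centre of the mouth of well 3, level with the deck: a round vertical bore 60 mm across and 105 mm deep with a flat bottom; wells lie in two rows of three, 78 mm apart. May be empty.
- well4 (a point): centre of the mouth of well 4, level with the deck: a round vertical bore 60 mm across and 105 mm deep with a flat bottom; wells lie in two rows of three, 78 mm apart. May be empty.
- well5 (a point): centre of the mouth of well 5, level with the deck: a round vertical bore 60 mm across and 105 mm deep with a flat bottom; wells lie in two rows of three, 78 mm apart. May be empty.
- can0_mid (a point): sample canister: closed steel can 55 mm across, 60 mm tall, 0.22 kg. Point: on its axis, 30 mm above its underside. On top a fixed upright arch of 4 mm wire (loop) in the can's own x-z plane: legs at x = -20 and +20 mm, peak on the axis, wire centre 60 mm above this point; 28 mm free under the peak. At the start it stands on a well's bottom, the peak 15 mm below the deck. May be absent.
- can1_mid (a point): sample canister: closed steel can 55 mm across, 60 mm tall, 0.22 kg. Point: on its axis, 30 mm above its underside. On top a fixed upright arch of 4 mm wire (loop) in the can's own x-z plane: legs at x = -20 and +20 mm, peak on the axis, wire centre 60 mm above this point; 28 mm free under the peak. At the start it stands on a well's bottom, the peak 15 mm below the deck. May be absent.
- can2_mid (a point): sample canister: closed steel can 55 mm across, 60 mm tall, 0.22 kg. Point: on its axis, 30 mm above its underside. On top a fixed upright arch of 4 mm wire (loop) in the can's own x-z plane: legs at x = -20 and +20 mm, peak on the axis, wire centre 60 mm above this point; 28 mm free under the peak. At the start it stands on a well's bottom, the peak 15 mm below the deck. May be absent.
- can3_mid (a point): sample canister: closed steel can 55 mm across, 60 mm tall, 0.22 kg. Point: on its axis, 30 mm above its underside. On top a fixed upright arch of 4 mm wire (loop) in the can's own x-z plane: legs at x = -20 and +20 mm, peak on the axis, wire centre 60 mm above this point; 28 mm free under the peak. At the start it stands on a well's bottom, the peak 15 mm below the deck. May be absent.
- can4_mid (a point): sample canister: closed steel can 55 mm across, 60 mm tall, 0.22 kg. Point: on its axis, 30 mm above its underside. On top a fixed upright arch of 4 mm wire (loop) in the can's own x-z plane: legs at x = -20 and +20 mm, peak on the axis, wire centre 60 mm above this point; 28 mm free under the peak. At the start it stands on a well's bottom, the peak 15 mm below the deck. May be absent.
- can5_mid (a point): sample canister: closed steel can 55 mm across, 60 mm tall, 0.22 kg. Point: on its axis, 30 mm above its underside. On top a fixed upright arch of 4 mm wire (loop) in the can's own x-z plane: legs at x = -20 and +20 mm, peak on the axis, wire centre 60 mm above this point; 28 mm free under the peak. At the start it stands on a well's bottom, the peak 15 mm below the deck. May be absent.
- hook_grip (a point): pull hook, 0.12 kg; point in its black flat handle, 28 mm above the handle's underside. Handle 16 mm thick (own x), 70 mm wide (own y), 50 mm tall (z -28 to +22 mm from here). A straight 5 mm steel rod runs down from the middle of its underside and ends in a J that bends towards own -x (see hook_bend).
- hook_bend (a point): the hook's J, where the rod axis meets the level run's axis, 100.5 mm straight below hook_grip; same axes. From here a 14 mm level run along own -x, then the tip turns up. Steel 5 mm thick: lowest steel 2.5 mm below this point, tip's top 11.5 mm above it. 9 mm free gap between rod and tip; the tip stands 9 mm above the J's inside bottom.
- stand_seat (a point): the hook's stand (fixed): foot plate, post at the rear (+x), two level prongs towards own -x with a 22 mm slot between, open at -x. Point: mid-slot, level with the prongs' top, 115 mm above the bench. The hook hangs here: rod in the slot, handle's underside across both prongs (width along own y), J towards -x. Prong ends have upturned lips 6 mm high, 19 to 23 mm in front of this point.
- tray: loose flat steel tray, outside 190 mm (own x) x 270 mm (own y), 28 mm high, walls and floor 3 mm thick, 1.1 kg. Origin at the centre of its underside.
- amber: bystander: amber glass bottle, 60 mm across, 125 mm tall, origin at its underside
- jar: bystander: white plastic jar, 60 mm across, 60 mm tall, origin at its underside
- beaker: bystander: glass beaker, 66 mm across, 85 mm tall, origin at its underside
Mind the look-alikes: they are no part of the job. There is more than one size of the part that bears hook_grip; the job needs the larger.

How it is judged:
On the way, in this order (a step that is already met when the one before it is completed fails the run):
1. the lid stands open, held by the struts alone, fingers off it (value of joint lid above 1.45 rad and contact force between each of the fingers, hook and lid below 0.1 N), for 0.5 s.
2. every canister stands upright on the floor of the tray (x of can0_mid in the frame of tray between -0.068 and 0.068 m and y of can0_mid in the frame of tray between -0.108 and 0.108 m and z of can0_mid in the frame of tray between 0.025 and 0.04 m and angle between each of can0_mid, can1_mid, can2_mid, can3_mid, can4_mid, can5_mid's own z axis and vertical below 0.12 rad and x of can1_mid in the frame of tray between -0.068 and 0.068 m and y of can1_mid in the frame of tray between -0.108 and 0.108 m and z of can1_mid in the frame of tray between 0.025 and 0.04 m and x of can2_mid in the frame of tray between -0.068 and 0.068 m and y of can2_mid in the frame of tray between -0.108 and 0.108 m and z of can2_mid in the frame of tray between 0.025 and 0.04 m and x of can3_mid in the frame of tray between -0.068 and 0.068 m and y of can3_mid in the frame of tray between -0.108 and 0.108 m and z of can3_mid in the frame of tray between 0.025 and 0.04 m and x of can4_mid in the frame of tray between -0.068 and 0.068 m and y of can4_mid in the frame of tray between -0.108 and 0.108 m and z of can4_mid in the frame of tray between 0.025 and 0.04 m and x of can5_mid in the frame of tray between -0.068 and 0.068 m and y of can5_mid in the frame of tray between -0.108 and 0.108 m and z of can5_mid in the frame of tray between 0.025 and 0.04 m), for 0.2 s.
At the end, for the whole second after the job is handed in: the lid is open past 1.45 rad; every canister stands upright (within 0.12 rad) and still on the tray's floor, its axis at least 27 mm from the tray's outer edges; the hook hangs upright in its stand (its handle resting on the prongs within 15 mm of the seat); nothing is held (all of step 2 and value of joint lid above 1.45 rad and linear speed of each of can0, can1, can2, can3, can4, can5 below 0.02 m/s and z of hook_grip in the frame of stand_seat between 0.022 and 0.034 m and horizontal distance between hook_grip and stand_seat below 0.015 m and angle between hook_grip's own z axis and vertical below 0.15 rad and linear speed of hook below 0.03 m/s); the robot touches nothing.
It fails at once if a canister that is still in its well is touched by the fingers ((contact force between the fingers and can0 above 0.5 N and z of can0_mid in the frame of deck below 0 m and horizontal distance between can0_mid and deck below 0.14 m) or (contact force between the fingers and can1 above 0.5 N and z of can1_mid in the frame of deck below 0 m and horizontal distance between can1_mid and deck below 0.14 m) or (contact force between the fingers and can2 above 0.5 N and z of can2_mid in the frame of deck below 0 m and horizontal distance between can2_mid and deck below 0.14 m) or (contact force between the fingers and can3 above 0.5 N and z of can3_mid in the frame of deck below 0 m and horizontal distance between can3_mid and deck below 0.14 m) or (contact force between the fingers and can4 above 0.5 N and z of can4_mid in the frame of deck below 0 m and horizontal distance between can4_mid and deck below 0.14 m) or (contact force between the fingers and can5 above 0.5 N and z of can5_mid in the frame of deck below 0 m and horizontal distance between can5_mid and deck below 0.14 m)).
It fails at once if a canister is dropped or thrown (faster than 1 m/s) (linear speed of any of can0, can1, can2, can3, can4, can5 above 1 m/s).
It fails at once if a bystander is moved by more than 30 mm (distance of any of amber, jar, beaker from where it was at the start of the episode above 0.03 m).
Of can0, can1, can2, can3, can4, can5 only 3 to 5 are there at a start; the rules pass over those that are not, and their reading is None.
At some moment in a run one of tray may be knocked a few centimetres aside while the robot is not near it.
It also fails if it takes over 210 s, if anything falls off the work surface, if the arm or the gripper's body presses on something with over 40 N, if the wrist force passes 120 N, or if a joint passes its speed limit or range.

### The arm

A 6-joint arm with a two-finger parallel gripper is mounted at the origin on the work surface. World frame = base frame: x ahead of the robot, y to its left, z up, the work surface at z = 0. Lengths are in m, angles in rad, forces in N, time in s.
With the tool pointing down it reaches from about 0.3 to 0.95 m from the base axis. Payload 3.1 kg.
Tool frame: the origin (TCP) lies on the centre line of the jaws, within the pads' length; the fingertips stand 22 mm ahead of it and the grasp point (between the pads) lies 3 mm ahead of it; z points along the fingers, y is the direction in which the jaws open and shut (so a half turn about z gives the same grasp; the last joint's range is limited). The gripper opens to 85 mm and grips with 20 to 120 N. Pads are 22 mm wide; open, the fingers measure 114 mm over their backs; the gripper's body (76 mm by 85 mm) begins 54 mm behind the grasp point. The pads swing forward as they close: fully open they stand 13 mm farther back than shut.
Start: joints at [1.096, 0.308, 1.634, -0, 1.2, -0.07], TCP at [0.246, 0.574, 0.253] pointing down, gripper open.
Joint ranges: [-3.06, 3.06], [-0.79, 1.96], [0.05, 2.63], [-1.19, 4.34], [0.05, 2.64], [-2.94, 2.94]. Speed limits (rad/s): [2.79, 2.79, 3.14, 3.14, 3.14, 3.14].

### API

Orientations are given as a unit quaternion [w, x, y, z].
In Python, from rig import arm gives the robot as it stands.
- The arm moves only by the tool play_rows, never from a script. Its argument "increments" is a list of rows, each an object with "offset": the shift along the tool's x, y, z scaled (see below), a list of three; "turn": the turn, a rotation vector about the tool's x, y, z scaled (see below), a list of three. In form: [{"offset": [tx, ty, tz], "turn": [wx, wy, wz]}, ...]. A call has 1 to 12 rows; each row is the pose to reach, as a shift and turn from the pose commanded when the call began, along the tool's axes at that moment; what a row does not reach only later rows make up. The controller multiplies each number of a shift by 80 mm and each number of a turn by pi/2 rad. A row lasts 1/10 s, in which the tool goes at most 50 mm and 8.59 degrees, less where a joint would pass 70% of its speed; a pose out of reach is approached as far as the arm can. A call with a number of a shift or a turn outside -1 to 1 is refused whole. A call with a gripper value outside its range is refused whole. "claw" is the closure, from -1 (fully open) to 1 (shut), set as the call begins (left out, the last holds). The fingers move at their own pace and stop on an object; the grip force is fixed at half the most. Time passes only in rows, so rows that repeat a pose let the fingers close. It gives the time, the measured TCP pose, the force and the opening at its end, in the units of the state.
- arm.read_state(): the state, without advancing time (a new reading comes with each control period).
- arm.capture(name): name is "scene" or "top"; returns (picture, depth): 384x512x3 uint8, red, green, blue; 384x512 float32, m along the optical axis (not along the pixel's ray), 0 where there is no reading.
- arm.calibration(name): a dict with "mtx" (3x3 intrinsics, pixels), "world_to_cam" (4x4, takes a point from world to camera coordinates). Camera axes: x right, y down, z forward; pixel columns grow to the right and rows downward; lengths in m; the calibration is good to about 2 mm. A picture is of the moment at which its call begins. calibration takes no time and is no camera call.
- arm.sign_off(): hands the job in, once; it reports no verdict.
The state is a dict: "time": time; "joints": joint angles; "joint_velocities": joint speeds; "joint_torque": joint torques, N m; "tcp_pos": TCP position; "eef_rot": TCP orientation; "wrist_force": force on the tool from outside, world axes, zero at the start; "torque": the same for the moment, N m; "opening": opening from 0.0 (shut) to 1.0 (fully open).
Only numpy, scipy, OpenCV 4.12 (cv2) and the standard library are available. Lean on these libraries where they do the work, as an engineer would, in place of code of your own. Each camera call takes 0.05 s, during which the arm holds its last target. There are 200 camera calls.

## Working session

There is one attempt and no reset: what is moved stays moved. The work goes in short steps, Python scripts to look and compute and a tool call to move; the robot and the scene stay as the last step left them, time stands still between calls to the robot, and variables do not carry over. Pictures are saved under pics/ and viewed, about 12 in all and at most 16, crops included, and the job is handed in when it is done.

Besides the shell and the picture viewer there is one more tool, called after "Request:" by a JSON object that holds its "fn" and its "kwargs", one argument or row to a line. play_rows: Moves the arm, as the interface text tells. Shifts and turns lie within -1 to 1; 1 stands for 80 mm of shift or pi/2 rad of turn. Its arguments: {"type":"object","properties":{"increments":{"type":"array"},"claw":{"type":"number"}},"required":["increments"]}

```bash
ls; mkdir -p pics; cat > h.py <<'E'
import numpy as np, cv2
from rig import arm
from scipy.spatial.transform import Rotation as R
def cap(n):
    p,d=arm.capture(n); return p,d
def world(n,d):
    c=arm.calibration(n); K=np.array(c["mtx"]); T=np.linalg.inv(np.array(c["world_to_cam"]))
    v,u=np.mgrid[:d.shape[0],:d.shape[1]]
    P=np.stack([(u-K[0,2])/K[0,0]*d,(v-K[1,2])/K[1,1]*d,d],-1)
    W=P@T[:3,:3].T+T[:3,3]; W[d==0]=np.nan; return W
def proj(n,X):
    c=arm.calibration(n); X=np.atleast_2d(X); T=np.array(c["world_to_cam"]); q=(X@T[:3,:3].T+T[:3,3])@np.array(c["mtx"]).T
    return q[:,:2]/q[:,2:]
def save(name,p): cv2.imwrite("pics/"+name,p[:,:,::-1])
E
python3 - <<'E'
from h import *
s=arm.read_state(); print(s)
for n in("scene","top"):
    p,d=cap(n); np.savez(f"{n}0.npz",p=p,d=d); save(n+"0.png",cv2.resize(p,(800,600)))
    c=arm.calibration(n); print(n,c)
E
```

```text
pics
{'time': 0.0, 'joints': array([ 1.09635004e+00,  3.09026928e-01,  1.63519325e+00, -1.46710658e-05,
        1.19974026e+00, -6.96830521e-02]), 'joint_velocities': array([ 0.00107311, -0.00104805, -0.00221695, -0.00015129, -0.00050475,
       -0.00054027]), 'joint_torque': array([ 8.76532013e-04, -4.15264785e+01, -2.76663923e+01,  1.59627548e-04,
        1.02443394e-02,  6.17580824e-06]), 'tcp_pos': array([0.24578415, 0.57378689, 0.25203021]), 'eef_rot': array([-3.11553604e-04,  2.01000154e-01,  9.79590494e-01, -1.14217922e-03]), 'wrist_force': array([-0.51978629,  0.28906937, -0.34202558]), 'torque': array([-0.01290471, -0.00315233,  0.02278512]), 'opening': 1.0012935561639493}
scene {'mtx': array([[371.12463103,   0.        , 259.67361906],
       [  0.        , 371.12463103, 188.55741585],
       [  0.        ,   0.        ,   1.        ]]), 'world_to_cam': array([[ 0.71054224,  0.7034071 , -0.01865964, -0.34166703],
       [ 0.5152095 , -0.53813115, -0.66706374, -0.22969968],
       [-0.4792587 ,  0.46436334, -0.74476693,  1.41298132],
       [ 0.        ,  0.        ,  0.        ,  1.        ]])}
top {'mtx': array([[381.21500453,   0.        , 253.78189263],
       [  0.        , 381.21500453, 193.0833636 ],
       [  0.        ,   0.        ,   1.        ]]), 'world_to_cam': array([[ 0.01985893, -0.99969398,  0.01474999, -0.08088808],
       [-0.98213104, -0.02226731, -0.18687641,  0.54499704],
       [ 0.18714767, -0.01077526, -0.98227269,  1.26941098],
       [ 0.        ,  0.        ,  0.        ,  1.        ]])}
```

View pics/scene0.png

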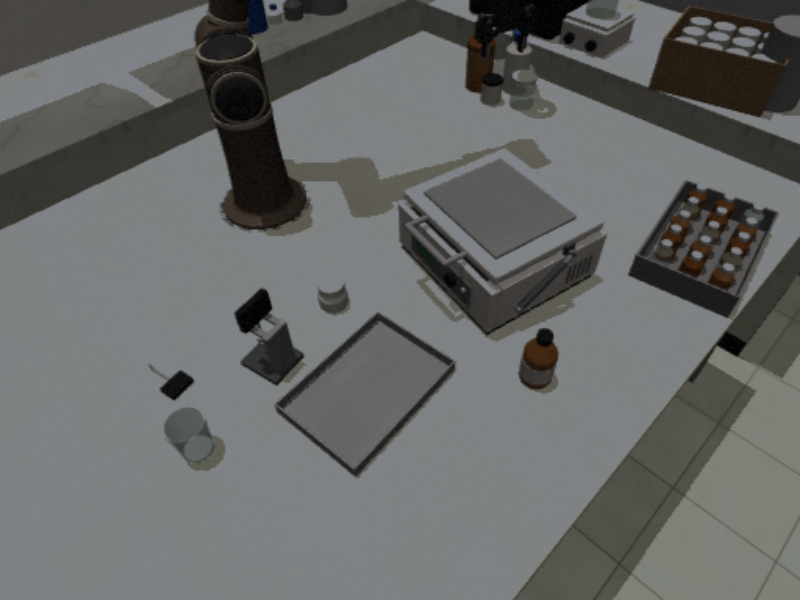

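View pics/top0.png

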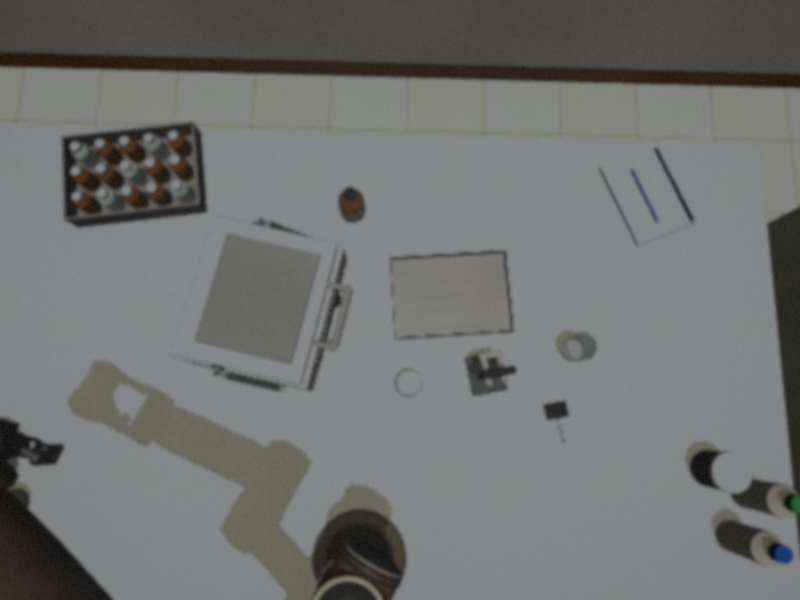

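```bash
cat > m.py <<'E'
from h import *
def load(k):
    out=[];col=[]
    for n in("scene","top"):
        f=np.load(f"{n}{k}.npz"); W=world(n,f["d"]); m=np.isfinite(W[...,0]); out.append(W[m]);col.append(f["p"][m])
    return out,col
def sel(P,x,y,z): return (P[:,0]>x[0])&(P[:,0]<x[1])&(P[:,1]>y[0])&(P[:,1]<y[1])&(P[:,2]>z[0])&(P[:,2]<z[1])
def rect(P): 
    (c,s,a)=cv2.minAreaRect((P[:,:2]*1000).astype(np.float32)); return np.round(c,1),np.round(s,1),round(a,1)
E
python3 - <<'E'
from m import *
for n in("scene","top"):
    f=np.load(n+"0.npz"); W=world(n,f["d"])
    pts={"scene":dict(lid=(500,205),handle=(440,240),jar=(332,288),hookhandle=(253,308),stand=(280,350),tray=(365,390),amber=(545,335),beaker=(188,425),small=(177,384),bench=(100,500)),
     "top":dict(lid=(255,300),handle=(340,318),jar=(408,382),hookh=(495,370),tray=(450,300),amber=(350,200),beaker=(575,345),small=(556,410),bench=(600,520))}[n]
    for k,(u,v) in pts.items():
        u=int(u*.64);v=int(v*.64); w=W[v-2:v+3,u-2:u+3].reshape(-1,3); print(n,k,np.round(np.nanmedian(w,0),3),np.round(np.nanstd(w,0),4))
P,C=load(0)
for i in(0,1):
    p=P[i]
    print(i,'bench z',np.median(p[sel(p,(.3,.6),(-.3,-.1),(-.03,.03)),2]))
    l=p[sel(p,(.3,.9),(.05,.55),(.142,.17))]; print('lid z',np.percentile(l[:,2],[5,50,95]),rect(l),len(l))
    t=p[sel(p,(.45,.8),(-.25,.1),(.008,.05))]; print('tray',rect(t),np.percentile(t[:,2],[5,50,95]))
    s=p[sel(p,(.3,.5),(-.25,-.08),(.09,.3))]; print('stand/hook',rect(s),np.percentile(s[:,2],[1,5,50,95,99]),len(s))
    s=p[sel(p,(.25,.5),(-.35,-.2),(.006,.08))]; print('small',rect(s),len(s))
E
```

```text
scene lid [0.535 0.21  0.164] [0.0052 0.0059 0.0014]
scene handle [0.489 0.088 0.124] [0.0053 0.0047 0.0019]
scene jar [ 0.383 -0.107  0.058] [0.0061 0.0051 0.002 ]
scene hookhandle [ 0.397 -0.281  0.156] [0.0016 0.0043 0.0056]
scene stand [ 0.435 -0.271  0.062] [0.0016 0.0048 0.0078]
scene tray [ 0.571 -0.198  0.002] [0.0045 0.0042 0.0012]
scene amber [0.772 0.036 0.124] [0.0042 0.0048 0.0012]
scene beaker [ 0.43  -0.464  0.038] [0.0013 0.0033 0.006 ]
scene small [ 0.321 -0.43   0.01 ] [0.0051 0.0037 0.0015]
scene bench [ 0.42  -0.629 -0.001] [0.0044 0.003  0.0014]
top lid [0.522 0.218 0.164] [0.0043 0.0045 0.0025]
top handle [0.496 0.048 0.152] [0.0121 0.0097 0.0652]
top jar [ 0.371 -0.097  0.06 ] [0.0047 0.0047 0.0029]
top hookh [ 0.394 -0.271  0.16 ] [0.0103 0.0134 0.0758]
top tray [ 0.563 -0.193  0.002] [0.0051 0.0052 0.0026]
top amber [0.759 0.038 0.111] [0.0025 0.0047 0.0098]
top beaker [ 0.468 -0.48   0.005] [0.0049 0.0053 0.0036]
top small [ 0.319 -0.425  0.011] [0.0047 0.0048 0.0027]
top bench [ 0.087 -0.521 -0.001] [0.0046 0.0054 0.0028]
0 bench z 0.0013648585305675587
lid z [0.14992344 0.1618851  0.16569642] (array([528.3, 193.5]), array([317.2, 312.7]), 78.3) 5925
tray (array([630.4, -77.3]), array([346.4, 348.2]), 2.2) [0.00979924 0.02375884 0.04628054]
stand/hook (array([ 403.3, -246.5]), array([ 7.7, 54.4]), 88.5) [0.09150414 0.09623019 0.12938907 0.16362654 0.16485989] 60
small (array([ 424.6, -270.7]), array([145.8, 136.2]), 1.5) 855
1 bench z 0.001237643180557635
lid z [0.15340072 0.16174571 0.16745089] (array([524. , 196.1]), array([319.8, 313.7]), 77.7) 7915
tray (array([621.7, -82.9]), array([331.5, 335.8]), 89.0) [0.00849305 0.02481058 0.04378913]
stand/hook (array([ 400.2, -244.4]), array([10.9, 53.2]), 88.0) [0.09236334 0.1066133  0.12239135 0.16523677 0.16625866] 55
small (array([ 376.5, -274.7]), array([245.7, 149. ]), 0.1) 437
```

```bash
python3 - <<'E'
from m import *
f=np.load("scene0.npz")["p"]; g=np.load("top0.npz")["p"]
a=cv2.resize(f[175:295,90:210],(400,400),interpolation=cv2.INTER_CUBIC)
b=cv2.resize(g[200:300,270:370],(400,400),interpolation=cv2.INTER_CUBIC)
save("crop1.png",np.clip(np.hstack([a,b]).astype(float)*1.6,0,255).astype(np.uint8))
P,C=load(0)
for i in(0,1):
    p=P[i]
    h=p[sel(p,(.33,.5),(-.34,-.2),(.145,.2))]; print('hookhandle',rect(h),len(h),np.percentile(h[:,2],[5,50,95]))
    h=p[sel(p,(.33,.5),(-.34,-.2),(.1,.122))]; print('prongs',rect(h),len(h))
    h=p[sel(p,(.27,.4),(-.5,-.38),(.006,.04))]; print('small',rect(h),len(h))
    t=p[sel(p,(.47,.72),(-.36,-.02),(.012,.034))]; print('tray',rect(t),len(t))
    l=p[sel(p,(.3,.9),(.03,.45),(.155,.175))]; c=l[:,:2].mean(0);l=l[np.linalg.norm(l[:,:2]-c,axis=1)<.25]; print('lid',rect(l),len(l))
E
```

```text
hookhandle (array([ 390.7, -277.4]), array([17.3, 70.6]), 12.6) 225 [0.14642522 0.16121342 0.16517993]
prongs (array([ 413.2, -273.2]), array([48.3, 67.7]), 9.5) 238
small (array([ 305.3, -433.5]), array([68.1, 50.1]), 11.9) 207
tray (array([ 575.8, -193.6]), array([191.8, 273.2]), 4.8) 941
lid (array([530.9, 215.9]), array([269. , 298.6]), 77.9) 5152
hookhandle (array([ 387.5, -272.3]), array([15.9, 68. ]), 11.6) 119 [0.15892742 0.16343516 0.16725188]
prongs (array([ 398.4, -266.4]), array([70.5, 57.5]), 8.8) 160
small (array([ 337.8, -447. ]), array([ 95. , 120.2]), 88.5) 162
tray (array([ 574. , -192.1]), array([191.5, 270.8]), 4.9) 366
lid (array([524.2, 196.9]), array([314.4, 297.8]), 78.0) 7168
```

View pics/crop1.png

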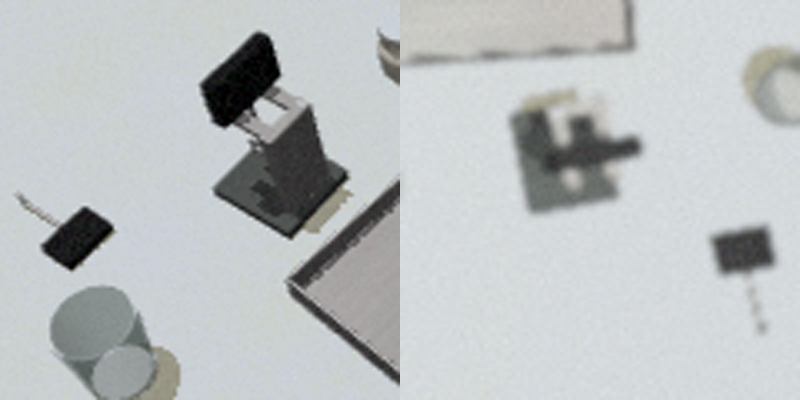

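```bash
python3 - <<'E'
from m import *
P,C=load(0)
a=np.radians(77.9); ex=np.array([np.cos(a),np.sin(a)]); ey=np.array([-ex[1],ex[0]]); c=np.array([.528,.214])
for i in(0,1):
    p=P[i]; q=np.c_[(p[:,:2]-c)@ex,(p[:,:2]-c)@ey,p[:,2]]
    l=q[(abs(q[:,0])<.15)&(abs(q[:,1])<.17)&(q[:,2]>.155)&(q[:,2]<.175)]
    print('lid x',np.percentile(l[:,0],[.5,99.5]),'y',np.percentile(l[:,1],[.5,99.5]),rect(np.c_[l[:,:2],l[:,2]]),np.median(l[:,2]))
    h=q[(q[:,0]>-.21)&(q[:,0]<-.145)&(abs(q[:,1])<.1)&(q[:,2]>.11)&(q[:,2]<.17)]
    print('handle',len(h),np.percentile(h[:,0],[2,25,50,75,98]),np.percentile(h[:,1],[2,50,98]),np.percentile(h[:,2],[2,50,98]))
    b=h[(h[:,2]>.142)&(abs(h[:,1])<.05)];print('bar',len(b),np.percentile(b[:,0],[3,50,97]),b[:,2].max())
E
```

```text
lid x [-0.1273399   0.13351488] y [-0.14844024  0.14320085] (array([ 2.5, -2.5]), array([298.6, 269. ]), 90.0) 0.16269328945895312
handle 241 [-0.18174274 -0.17968738 -0.17552669 -0.17041708 -0.14812991] [-0.06940299 -0.01170343  0.06157647] [0.14221137 0.14993351 0.15355895]
bar 133 [-0.18157482 -0.17773676 -0.17079103] 0.1540231948961036
lid x [-0.12460914  0.13733052] y [-0.14594648  0.14697605] (array([-4.5,  0. ]), array([297.8, 288.4]), 89.9) 0.1625762428673393
handle 233 [-0.17839007 -0.17478312 -0.17067011 -0.16592953 -0.14728159] [-0.06544543  0.00257137  0.06679276] [0.14464942 0.1511299  0.15673118]
bar 138 [-0.17837715 -0.17224802 -0.16510852] 0.15758757021681746
```

```bash
cat > go.py <<'E'
from h import *
import sys
def plan(t,psi=None,frm=None,n=None):
    """per-call numbers from present (measured) or given start (pos, psi deg) ; offsets in tool axes with tool down at psi"""
    s=arm.read_state()
    Rm=R.from_quat(np.roll(s["eef_rot"],-1)).as_matrix()
    p=np.array(s["tcp_pos"]) if frm is None else np.array(frm)
    if psi is not None:
        y=np.array([np.cos(np.radians(psi)),np.sin(np.radians(psi)),0]); z=np.array([0,0,-1.]); Rt=np.c_[np.cross(y,z),y,z]
        if frm is None:
            rv=R.from_matrix(Rm.T@Rt).as_rotvec()/(np.pi/2); print("turn",np.round(rv,4))
        Rm=Rt
    o=Rm.T@(np.array(t)-p)/.08; k=n or int(np.ceil(abs(o).max()-1e-3)) or 1
    print("calls",k,"each",np.round(o/k,4),"total",np.round(o,3))
E
python3 - <<'E'
from go import *
s=arm.read_state();print(s["tcp_pos"]); plan((.4935,.0435,.25),77.9)
E
```

```text
[0.24585621 0.57385183 0.25214715]
turn [-0.0013 -0.0002 -0.1233]
calls 6 each [-0.7361 -0.9722  0.0045] total [-4.416 -5.833  0.027]
```

Request:
{"fn": "play_rows", "kwargs": {
  "increments": [
    {"offset": [0, 0, 0], "turn": [0, 0, -0.06]},
    {"offset": [0, 0, 0], "turn": [0, 0, -0.123]},
    {"offset": [0, 0, 0], "turn": [0, 0, -0.123]}
  ],
  "claw": 0
}}

```text
time: 0.4
tcp_pos: [0.246, 0.5741, 0.2526]
eef_rot: [-0.0, 0.106, 0.994, -0.001]
wrist_force: [0.3, -0.5, -0.7]
opening: 0.518
```

Request:
{"fn": "play_rows", "kwargs": {
  "increments": [
    {"offset": [-0.24, -0.32, 0], "turn": [0, 0, 0]},
    {"offset": [-0.49, -0.65, 0], "turn": [0, 0, 0]},
    {"offset": [-0.736, -0.972, 0], "turn": [0, 0, 0]}
  ]
}}

```text
time: 0.7
tcp_pos: [0.2874, 0.485, 0.2528]
eef_rot: [-0.0, 0.106, 0.994, -0.0]
wrist_force: [0.1, -0.5, 0.0]
opening: 0.499
```

Request:
{"fn": "play_rows", "kwargs": {
  "increments": [
    {"offset": [-0.24, -0.32, 0], "turn": [0, 0, 0]},
    {"offset": [-0.49, -0.65, 0], "turn": [0, 0, 0]},
    {"offset": [-0.736, -0.972, 0], "turn": [0, 0, 0]}
  ]
}}

```text
time: 1.0
tcp_pos: [0.3288, 0.3963, 0.253]
eef_rot: [-0.0, 0.107, 0.994, -0.0]
wrist_force: [0.7, -0.1, 0.3]
opening: 0.501
```

Request:
{"fn": "play_rows", "kwargs": {
  "increments": [
    {"offset": [-0.24, -0.32, 0], "turn": [0, 0, 0]},
    {"offset": [-0.49, -0.65, 0], "turn": [0, 0, 0]},
    {"offset": [-0.736, -0.972, 0], "turn": [0, 0, 0]}
  ]
}}

```text
time: 1.3
tcp_pos: [0.3701, 0.3079, 0.2531]
eef_rot: [-0.0, 0.107, 0.994, -0.0]
wrist_force: [0.6, -1.4, -0.1]
opening: 0.499
```

Request:
{"fn": "play_rows", "kwargs": {
  "increments": [
    {"offset": [-0.24, -0.32, 0], "turn": [0, 0, 0]},
    {"offset": [-0.49, -0.65, 0], "turn": [0, 0, 0]},
    {"offset": [-0.736, -0.972, 0], "turn": [0, 0, 0]}
  ]
}}

```text
time: 1.6
tcp_pos: [0.4113, 0.2196, 0.2532]
eef_rot: [-0.0, 0.107, 0.994, -0.0]
wrist_force: [0.9, -0.8, -0.4]
opening: 0.501
```

Request:
{"fn": "play_rows", "kwargs": {
  "increments": [
    {"offset": [-0.24, -0.32, 0], "turn": [0, 0, 0]},
    {"offset": [-0.49, -0.65, 0], "turn": [0, 0, 0]},
    {"offset": [-0.736, -0.972, 0], "turn": [0, 0, 0]}
  ]
}}

```text
time: 1.9
tcp_pos: [0.4526, 0.1312, 0.2532]
eef_rot: [-0.0, 0.107, 0.994, 0.0]
wrist_force: [0.3, 0.7, 1.0]
opening: 0.496
```

Request:
{"fn": "play_rows", "kwargs": {
  "increments": [
    {"offset": [-0.24, -0.32, 0], "turn": [0, 0, 0]},
    {"offset": [-0.49, -0.65, 0], "turn": [0, 0, 0]},
    {"offset": [-0.736, -0.972, 0], "turn": [0, 0, 0]},
    {"offset": [-0.736, -0.972, 0], "turn": [0, 0, 0]},
    {"offset": [-0.736, -0.972, 0], "turn": [0, 0, 0]}
  ]
}}

```text
time: 2.4
tcp_pos: [0.4934, 0.0438, 0.2529]
eef_rot: [-0.001, 0.107, 0.994, 0.0]
wrist_force: [0.4, 0.0, 0.5]
opening: 0.504
```

Request:
{"fn": "play_rows", "kwargs": {
  "increments": [
    {"offset": [0, 0, 0.3], "turn": [0, 0, 0]},
    {"offset": [0, 0, 0.65], "turn": [0, 0, 0]}
  ]
}}

```text
time: 2.6
tcp_pos: [0.4943, 0.0453, 0.202]
eef_rot: [0.002, 0.106, 0.994, 0.0]
wrist_force: [0.6, 0.7, -0.1]
opening: 0.5
```

Request:
{"fn": "play_rows", "kwargs": {
  "increments": [
    {"offset": [0, 0, 0.25], "turn": [0, 0, 0]},
    {"offset": [0, 0, 0.5], "turn": [0, 0, 0]},
    {"offset": [0, 0, 0.65], "turn": [0, 0, 0]},
    {"offset": [0, 0, 0.65], "turn": [0, 0, 0]},
    {"offset": [0, 0, 0.65], "turn": [0, 0, 0]}
  ]
}}

```text
time: 3.1
tcp_pos: [0.4937, 0.0447, 0.1496]
eef_rot: [0.0, 0.105, 0.994, 0.0]
wrist_force: [0.2, 0.3, 0.1]
opening: 0.498
```

Request:
{"fn": "play_rows", "kwargs": {
  "increments": [
    {"offset": [0, 0, 0], "turn": [0, 0, 0]},
    {"offset": [0, 0, 0], "turn": [0, 0, 0]},
    {"offset": [0, 0, 0], "turn": [0, 0, 0]},
    {"offset": [0, 0, 0], "turn": [0, 0, 0]},
    {"offset": [0, 0, 0], "turn": [0, 0, 0]}
  ],
  "claw": 1
}}

```text
time: 3.6
tcp_pos: [0.4949, 0.0457, 0.1507]
eef_rot: [0.001, 0.106, 0.994, 0.002]
wrist_force: [0.1, 5.3, 0.8]
opening: 0.145
```

Request:
{"fn": "play_rows", "kwargs": {
  "increments": [
    {"offset": [0, 0.025, -0.26], "turn": [0, 0, 0]},
    {"offset": [0, 0.07, -0.52], "turn": [0, 0, 0]},
    {"offset": [0, 0.12, -0.74], "turn": [0, 0, 0]},
    {"offset": [0, 0.196, -0.99], "turn": [0, 0, 0]}
  ]
}}

```text
time: 4.0
tcp_pos: [0.498, 0.0603, 0.2294]
eef_rot: [0.002, 0.106, 0.994, 0.001]
wrist_force: [4.1, 3.8, -3.6]
opening: 0.139
```

Request:
{"fn": "play_rows", "kwargs": {
  "increments": [
    {"offset": [0, 0.094, -0.245], "turn": [0, 0, 0]},
    {"offset": [0, 0.204, -0.484], "turn": [0, 0, 0]},
    {"offset": [0, 0.331, -0.713], "turn": [0, 0, 0]},
    {"offset": [0, 0.474, -0.934], "turn": [0, 0, 0]}
  ]
}}

```text
time: 4.4
tcp_pos: [0.5056, 0.0958, 0.3046]
eef_rot: [0.002, 0.106, 0.994, -0.001]
wrist_force: [3.8, -0.0, -4.1]
opening: 0.14
```

Request:
{"fn": "play_rows", "kwargs": {
  "increments": [
    {"offset": [0, 0.158, -0.209], "turn": [0, 0, 0]},
    {"offset": [0, 0.356, -0.435], "turn": [0, 0, 0]},
    {"offset": [0, 0.543, -0.619], "turn": [0, 0, 0]},
    {"offset": [0, 0.773, -0.813], "turn": [0, 0, 0]},
    {"offset": [0, 0.773, -0.813], "turn": [0, 0, 0]}
  ]
}}

```text
time: 4.9
tcp_pos: [0.5188, 0.1566, 0.3737]
eef_rot: [0.003, 0.105, 0.994, -0.001]
wrist_force: [-3.3, -6.2, 9.1]
opening: 0.139
```

Request:
{"fn": "play_rows", "kwargs": {
  "increments": [
    {"offset": [0, 0, 0], "turn": [0, 0, 0]},
    {"offset": [0, 0.02, -0.1], "turn": [0, 0, 0]},
    {"offset": [0, 0.05, -0.5], "turn": [0, 0, 0]},
    {"offset": [0, -0.4, -0.9], "turn": [0, 0, 0]},
    {"offset": [0, -1, -0.9], "turn": [0, 0, 0]},
    {"offset": [0, -1, -0.9], "turn": [0, 0, 0]}
  ],
  "claw": 0
}}

```text
time: 5.5
tcp_pos: [0.5008, 0.0749, 0.4423]
eef_rot: [0.002, 0.108, 0.994, -0.001]
wrist_force: [-0.8, -0.8, -0.6]
opening: 0.504
```

Request:
{"fn": "play_rows", "kwargs": {
  "increments": [
    {"offset": [0, -0.5, 0], "turn": [0, 0, 0]},
    {"offset": [0, -1, 0], "turn": [0, 0, 0]}
  ]
}}

```text
time: 5.7
tcp_pos: [0.4839, 0.0005, 0.44]
eef_rot: [-0.0, 0.105, 0.995, 0.0]
wrist_force: [-0.1, -1.1, 0.2]
opening: 0.504
```

```bash
python3 - <<'E'
from m import *
for n in("scene","top"):
    p,d=cap(n); np.savez(f"{n}1.npz",p=p,d=d)
a=np.load("scene1.npz")["p"];b=np.load("top1.npz")["p"]
save("v1.png",np.clip(cv2.resize(np.vstack([a[60:250,200:456],b[80:270,60:316]]),None,fx=1.55,fy=1.55)*1.5,0,255).astype(np.uint8))
from go import *
print(arm.read_state()["tcp_pos"])
plan((.389,-.275,.25),12.2)
E
```

```text
[ 0.48340328 -0.00244116  0.43998501]
turn [-1.200e-03  3.000e-04  7.265e-01]
calls 4 each [-0.7702 -0.4683  0.5937] total [-3.081 -1.873  2.375]
```

View pics/v1.png

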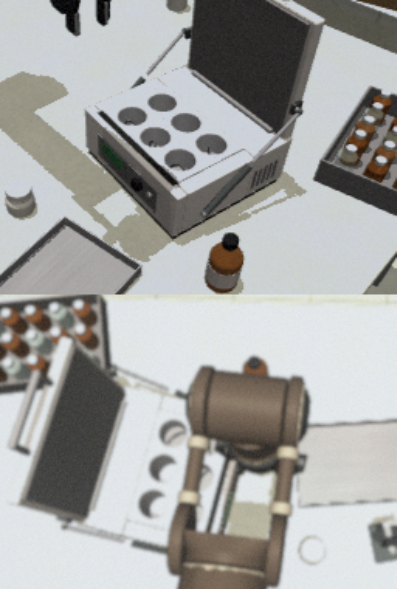

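Request:
{"fn": "play_rows", "kwargs": {
  "increments": [
    {"offset": [0, 0, 0], "turn": [0, 0, 0.09]},
    {"offset": [0, 0, 0], "turn": [0, 0, 0.18]},
    {"offset": [0, 0, 0], "turn": [0, 0, 0.27]},
    {"offset": [0, 0, 0], "turn": [0, 0, 0.36]},
    {"offset": [0, 0, 0], "turn": [0, 0, 0.45]},
    {"offset": [0, 0, 0], "turn": [0, 0, 0.54]},
    {"offset": [0, 0, 0], "turn": [0, 0, 0.63]},
    {"offset": [0, 0, 0], "turn": [0, 0, 0.7265]},
    {"offset": [0, 0, 0], "turn": [0, 0, 0.7265]},
    {"offset": [0, 0, 0], "turn": [0, 0, 0.7265]}
  ],
  "claw": 0
}}

```text
time: 6.8
tcp_pos: [0.4843, 0.0013, 0.44]
eef_rot: [-0.0, 0.625, 0.781, 0.0]
wrist_force: [-0.1, -0.2, 0.5]
opening: 0.504
```

Request:
{"fn": "play_rows", "kwargs": {
  "increments": [
    {"offset": [-0.385, -0.234, 0.297], "turn": [0, 0, 0]},
    {"offset": [-0.77, -0.468, 0.594], "turn": [0, 0, 0]}
  ]
}}

```text
time: 7.0
tcp_pos: [0.4616, -0.0675, 0.3929]
eef_rot: [0.001, 0.624, 0.782, 0.001]
wrist_force: [0.3, 0.2, -2.0]
opening: 0.497
```

Request:
{"fn": "play_rows", "kwargs": {
  "increments": [
    {"offset": [-0.385, -0.234, 0.297], "turn": [0, 0, 0]},
    {"offset": [-0.77, -0.468, 0.594], "turn": [0, 0, 0]}
  ]
}}

```text
time: 7.2
tcp_pos: [0.4374, -0.1366, 0.3444]
eef_rot: [0.0, 0.625, 0.781, 0.0]
wrist_force: [0.6, 0.5, 0.4]
opening: 0.501
```

Request:
{"fn": "play_rows", "kwargs": {
  "increments": [
    {"offset": [-0.385, -0.234, 0.297], "turn": [0, 0, 0]},
    {"offset": [-0.77, -0.468, 0.594], "turn": [0, 0, 0]}
  ]
}}

```text
time: 7.4
tcp_pos: [0.4142, -0.2051, 0.2969]
eef_rot: [0.0, 0.625, 0.781, 0.0]
wrist_force: [0.6, -0.3, 0.1]
opening: 0.5
```

Request:
{"fn": "play_rows", "kwargs": {
  "increments": [
    {"offset": [-0.385, -0.234, 0.297], "turn": [0, 0, 0]},
    {"offset": [-0.77, -0.468, 0.594], "turn": [0, 0, 0]},
    {"offset": [-0.77, -0.468, 0.594], "turn": [0, 0, 0]},
    {"offset": [-0.77, -0.468, 0.594], "turn": [0, 0, 0]}
  ]
}}

```text
time: 7.8
tcp_pos: [0.3909, -0.2724, 0.2495]
eef_rot: [-0.001, 0.626, 0.78, 0.0]
wrist_force: [-1.5, -0.8, 0.2]
opening: 0.503
```

```bash
python3 - <<'E'
from m import *
for n in("scene","top"):
    p,d=cap(n); np.savez(f"{n}2.npz",p=p,d=d)
print(arm.read_state()["tcp_pos"],arm.read_state()["time"])
P,C=load(2)
a=np.load("scene2.npz")["p"];b=np.load("top2.npz")["p"]
A=cv2.resize(a[85:195,250:390],(560,440),interpolation=cv2.INTER_CUBIC)
save("wells_s.png",np.clip(A*1.6,0,255).astype(np.uint8))
B=cv2.resize(b[130:255,110:235],(560,560),interpolation=cv2.INTER_CUBIC)
save("wells_t.png",np.clip(B*1.6,0,255).astype(np.uint8))
for i in (0,1):
    p=P[i]; m=sel(p,(.4,.75),(.05,.4),(.119,.131)); print('deck',m.sum(),np.median(p[m],0))
    # lid open plane
    m=sel(p,(.3,.8),(.25,.5),(.2,.42)); print('lid pts',m.sum(),np.percentile(p[m],[5,50,95],axis=0).round(3).tolist())
E
```

```text
[ 0.39211294 -0.27203399  0.25091281] 7.9
deck 4365 [0.56178968 0.20723032 0.12392106]
lid pts 5579 [[0.437, 0.323, 0.21], [0.587, 0.35, 0.306], [0.706, 0.384, 0.379]]
deck 5374 [0.54364671 0.23330317 0.12449994]
lid pts 4570 [[0.424, 0.328, 0.213], [0.552, 0.362, 0.327], [0.689, 0.396, 0.381]]
```

View pics/wells_s.png

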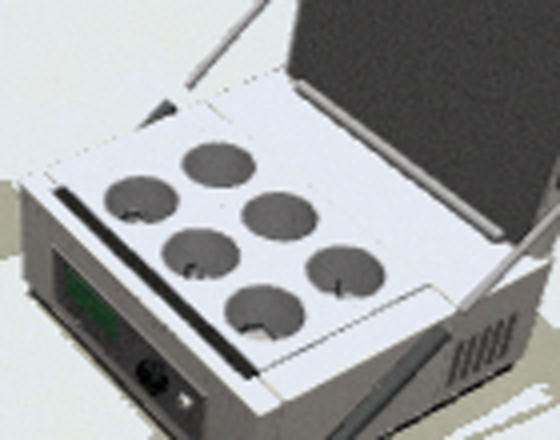

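View pics/wells_t.png

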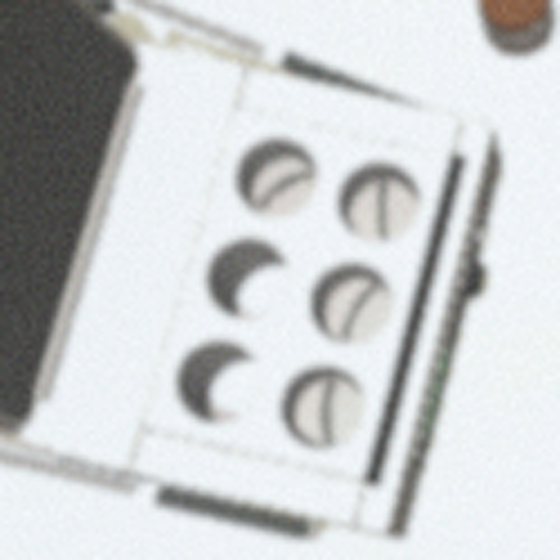

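```bash
cat > wells.py <<'E'
from m import *
from scipy import ndimage
def holes(n,d):
    c=arm.calibration(n); T=np.linalg.inv(c["world_to_cam"]); o=T[:3,3]
    W=world(n,d); dirn=W-o; t=(.125-o[2])/dirn[...,2]; Q=o+dirn*t[...,None]
    m=(W[...,2]<.112)&(Q[...,0]>.38)&(Q[...,0]<.68)&(Q[...,1]>.09)&(Q[...,1]<.31)
    L,k=ndimage.label(m); res=[]
    for i in range(1,k+1):
        q=Q[L==i]; 
        # weight by pixel footprint ~ const
        if len(q)>100 : res.append((q[:,:2].mean(0),len(q),(q[:,:2].max(0)-q[:,:2].min(0))))
    return res
E
python3 - <<'E'
from wells import *
F=[cap("top") for _ in range(8)]; np.savez("top3.npz",p=np.mean([f[0].astype(float) for f in F],0),d=np.median([f[1] for f in F],0))
F=[cap("scene") for _ in range(8)]; np.savez("scene3.npz",p=np.mean([f[0].astype(float) for f in F],0),d=np.median([f[1] for f in F],0))
a=np.radians(77.9); ex=np.array([np.cos(a),np.sin(a)]); ey=np.array([-ex[1],ex[0]])
for n in("top","scene"):
    H=holes(n,np.load(n+"3.npz")["d"]); print(n)
    for h in H: print(np.round(h[0],4),h[1],np.round(h[2],3),np.round([h[0]@ex,h[0]@ey],4))
E
```

```text
top
[0.604  0.2054] 229 [0.055 0.056] [ 0.3275 -0.5475]
[0.588  0.1293] 229 [0.054 0.053] [ 0.2496 -0.5478]
[0.5286 0.2213] 236 [0.057 0.053] [ 0.3272 -0.4705]
[0.5121 0.1458] 239 [0.053 0.055] [ 0.2499 -0.4701]
[0.4528 0.2376] 249 [0.056 0.055] [ 0.3272 -0.393 ]
[0.4363 0.1621] 251 [0.055 0.055] [ 0.25   -0.3926]
scene
[0.4597 0.2294] 118 [0.05  0.047] [ 0.3207 -0.4014]
[0.4438 0.1536] 129 [0.05  0.048] [ 0.2432 -0.4017]
[0.5356 0.2134] 130 [0.05  0.047] [ 0.3209 -0.4789]
[0.5195 0.1378] 146 [0.049 0.049] [ 0.2437 -0.479 ]
[0.6113 0.1968] 156 [0.051 0.048] [ 0.3206 -0.5565]
[0.5948 0.1214] 167 [0.052 0.047] [ 0.2434 -0.5561]
```

```bash
cat > fit.py <<'E'
from wells import *
from scipy.optimize import minimize
a=np.radians(77.9); ex=np.array([np.cos(a),np.sin(a)]); ey=np.array([-ex[1],ex[0]])
def arch(c,yaw,zb=.02):
    t=np.linspace(0,np.pi,25); u=np.r_[20*np.cos(t)]/1000; z=(zb+.030+.040)+.020*np.sin(t)
    return np.c_[c[0]+u*np.cos(yaw),c[1]+u*np.sin(yaw),z]
if __name__=="__main__":
    cen={}
    for n in("top","scene"):
        o=np.linalg.inv(arm.calibration(n)["world_to_cam"])[:3,3]; print(n,'cam',o.round(3))
        H=[h[0] for h in holes(n,np.load(n+"3.npz")["d"])]
        H=[c-(o[:2]-c)*.5*.013/(o[2]-.112) for c in H]; cen[n]=sorted(H,key=lambda c:(round(c@ex/.05),c@ey)); print(np.round(cen[n],4).tolist())
    img={n:cv2.GaussianBlur(np.load(n+"3.npz")["p"].mean(-1).astype(np.float32),(0,0),.6) for n in("top","scene")}
    for k in range(6):
        c=(cen["top"][k]+cen["scene"][k])/2
        best=[]
        for n,I in img.items():
            off=cen[n][k]
            def cost(dx,dy,yaw):
                A=arch(off+[dx,dy],yaw); q=proj(n,A).astype(np.float32)
                f=lambda q:cv2.remap(I,q[:,0].copy(),q[:,1].copy(),cv2.INTER_LINEAR)[:,0].mean()
                # bright either side
                nrm=np.array([-np.sin(yaw),np.cos(yaw),0])*.007
                s1=proj(n,A+nrm).astype(np.float32); s2=proj(n,A-nrm).astype(np.float32)
                return f(q)-.5*(f(s1)+f(s2))
            g=[(cost(dx,dy,np.radians(y)),dx,dy,y) for dx in np.arange(-4,5,1)/1000 for dy in np.arange(-4,5,1)/1000 for y in range(0,180,4)]
            g.sort(); print(k,n,'c',np.round(off,4),'best',[tuple(np.round(v,3).tolist()) for v in g[:3]])
E
python3 fit.py
```

```text
top cam [ 0.299 -0.055  1.35 ]
[[0.5895, 0.1302], [0.5132, 0.1468], [0.437, 0.1633], [0.6056, 0.2068], [0.5298, 0.2228], [0.4536, 0.2391]]
scene cam [ 1.038 -0.539  0.893]
[[0.5911, 0.1269], [0.5152, 0.1435], [0.4388, 0.1594], [0.6078, 0.2029], [0.5314, 0.2196], [0.4549, 0.2358]]Traceback (most recent call last):
  File "fit.py", line 26, in <module>
    g=[(cost(dx,dy,np.radians(y)),dx,dy,y) for dx in np.arange(-4,5,1)/1000 for dy in np.arange(-4,5,1)/1000 for y in range(0,180,4)]
        ~~~~^^^^^^^^^^^^^^^^^^^^^
  File "fit.py", line 20, in cost
    A=arch(off+[dx,dy],yaw); q=proj(n,A).astype(np.float32)
                               ~~~~^^^^^
  File "h.py", line 12, in proj
    c=arm.calibration(n); X=np.atleast_2d(X); T=np.array(c["world_to_cam"]); q=(X@T[:3,:3].T+T[:3,3])@np.array(c["mtx"]).T
ValueError: time passes only in moves, steps and waits
```

```bash
sed -i 's/^def cap/import functools\n@functools.lru_cache(None)\ndef cal(n): return arm.calibration(n)\ndef cap/; s/c=arm.calibration(n)/c=cal(n)/' h.py; sed -i 's/arm.calibration(n)/cal(n)/' wells.py fit.py; python3 fit.py
```

```text
top cam [ 0.299 -0.055  1.35 ]
[[0.5895, 0.1302], [0.5132, 0.1468], [0.437, 0.1633], [0.6056, 0.2068], [0.5298, 0.2228], [0.4536, 0.2391]]
scene cam [ 1.038 -0.539  0.893]
[[0.5911, 0.1269], [0.5152, 0.1435], [0.4388, 0.1594], [0.6078, 0.2029], [0.5314, 0.2196], [0.4549, 0.2358]]
0 top c [0.5895 0.1302] best [(-19.469, -0.001, -0.001, 4.0), (-19.455, 0.0, -0.001, 4.0), (-19.42, -0.002, -0.001, 4.0)]
0 scene c [0.5911 0.1269] best [(-12.373, 0.002, -0.001, 0.0), (-12.18, 0.003, -0.001, 4.0), (-12.085, 0.003, -0.001, 0.0)]
1 top c [0.5132 0.1468] best [(-20.017, 0.001, -0.003, 152.0), (-19.758, 0.0, -0.003, 152.0), (-19.439, 0.002, -0.003, 152.0)]
1 scene c [0.5152 0.1435] best [(-8.754, 0.002, -0.004, 156.0), (-8.672, 0.002, -0.003, 160.0), (-8.525, 0.003, -0.004, 160.0)]
2 top c [0.437  0.1633] best [(-22.507, 0.0, -0.001, 0.0), (-22.392, 0.001, -0.001, 0.0), (-22.279, -0.001, -0.001, 0.0)]
2 scene c [0.4388 0.1594] best [(-9.317, 0.004, 0.001, 4.0), (-9.22, 0.004, 0.0, 8.0), (-9.217, 0.004, 0.001, 8.0)]
3 top c [0.6056 0.2068] best [(-18.439, 0.0, -0.004, 124.0), (-18.423, -0.001, -0.002, 128.0), (-18.365, 0.0, -0.003, 124.0)]
3 scene c [0.6078 0.2029] best [(-12.925, -0.001, -0.004, 124.0), (-12.154, -0.002, -0.003, 124.0), (-11.988, -0.002, -0.004, 120.0)]
4 top c [0.5298 0.2228] best [(-8.899, 0.004, 0.004, 140.0), (-8.808, 0.004, 0.004, 144.0), (-8.029, 0.004, 0.004, 136.0)]
4 scene c [0.5314 0.2196] best [(-5.549, 0.004, 0.001, 84.0), (-5.42, 0.003, 0.001, 80.0), (-5.403, 0.002, 0.002, 80.0)]
5 top c [0.4536 0.2391] best [(-0.663, 0.004, 0.004, 152.0), (-0.412, 0.004, 0.004, 156.0), (-0.153, 0.004, 0.004, 148.0)]
5 scene c [0.4549 0.2358] best [(-4.913, -0.004, -0.004, 164.0), (-4.747, -0.004, -0.003, 164.0), (-4.729, -0.004, -0.004, 160.0)]
```

```bash
python3 - <<'E'
from go import *
plan((.389,-.2745,.149),12.2); plan((.389,-.2745,.149),12.2,n=1)
E
```

```text
turn [-0.0001 -0.      0.0032]
calls 2 each [-0.0096 -0.0165  0.6319] total [-0.019 -0.033  1.264]
turn [-0.0001 -0.      0.0032]
calls 1 each [-0.0191 -0.0331  1.2638] total [-0.019 -0.033  1.264]
```

Request:
{"fn": "play_rows", "kwargs": {
  "increments": [
    {"offset": [-0.01, -0.016, 0.32], "turn": [0, 0, 0]},
    {"offset": [-0.019, -0.033, 0.632], "turn": [0, 0, 0]}
  ]
}}

```text
time: 8.9
tcp_pos: [0.3898, -0.2752, 0.2]
eef_rot: [0.002, 0.626, 0.78, -0.0]
wrist_force: [-0.4, -0.0, -0.3]
opening: 0.501
```

Request:
{"fn": "play_rows", "kwargs": {
  "increments": [
    {"offset": [0, 0, 0.25], "turn": [0, 0, 0]},
    {"offset": [0, 0, 0.5], "turn": [0, 0, 0]},
    {"offset": [0, 0, 0.632], "turn": [0, 0, 0]},
    {"offset": [0, 0, 0.632], "turn": [0, 0, 0]},
    {"offset": [0, 0, 0.632], "turn": [0, 0, 0]}
  ]
}}

```text
time: 9.4
tcp_pos: [0.3894, -0.2748, 0.1495]
eef_rot: [0.0, 0.626, 0.78, -0.0]
wrist_force: [-0.4, 0.0, 0.3]
opening: 0.5
```

Request:
{"fn": "play_rows", "kwargs": {
  "increments": [
    {"offset": [0, 0, 0], "turn": [0, 0, 0]},
    {"offset": [0, 0, 0], "turn": [0, 0, 0]},
    {"offset": [0, 0, 0], "turn": [0, 0, 0]},
    {"offset": [0, 0, 0], "turn": [0, 0, 0]},
    {"offset": [0, 0, 0], "turn": [0, 0, 0]},
    {"offset": [0, 0, 0], "turn": [0, 0, 0]}
  ],
  "claw": 1
}}

```text
time: 10.0
tcp_pos: [0.39, -0.2752, 0.1503]
eef_rot: [0.001, 0.626, 0.78, -0.0]
wrist_force: [0.2, 1.1, 5.9]
opening: 0.177
```

```bash
python3 - <<'E'
from go import *
for _ in range(4): s=arm.read_state(); print(s["tcp_pos"].round(4),s["wrist_force"].round(1)); cap("top")
E
```

```text
[ 0.39   -0.2752  0.1503] [0.2 1.1 5.9]
[ 0.39   -0.2752  0.1503] [-0.4  0.5  5.4]
[ 0.3899 -0.2752  0.1503] [0.  0.2 5.6]
[ 0.39   -0.2752  0.1503] [0.1 0.7 6.7]
```

Request:
{"fn": "play_rows", "kwargs": {
  "increments": [
    {"offset": [0, 0, -0.2], "turn": [0, 0, 0]},
    {"offset": [0, 0, -0.4], "turn": [0, 0, 0]},
    {"offset": [0, 0, -0.7], "turn": [0, 0, 0]},
    {"offset": [0, 0, -1], "turn": [0, 0, 0]}
  ]
}}

```text
time: 10.6
tcp_pos: [0.3882, -0.2737, 0.2288]
eef_rot: [-0.001, 0.626, 0.78, 0.0]
wrist_force: [0.1, -0.6, -0.8]
opening: 0.178
```

Request:
{"fn": "play_rows", "kwargs": {
  "increments": [
    {"offset": [0, 0, -0.4], "turn": [0, 0, 0]},
    {"offset": [0, 0, -0.8], "turn": [0, 0, 0]},
    {"offset": [0, 0, -1], "turn": [0, 0, 0]},
    {"offset": [0, 0, -1], "turn": [0, 0, 0]},
    {"offset": [0, 0, -1], "turn": [0, 0, 0]}
  ]
}}

```text
time: 11.1
tcp_pos: [0.3886, -0.274, 0.3081]
eef_rot: [-0.001, 0.626, 0.78, 0.0]
wrist_force: [-0.5, -0.3, -2.0]
opening: 0.182
```

```bash
python3 - <<'E'
from m import *
for n in("scene","top"):
    F=[cap(n) for _ in range(6)]; np.savez(f"{n}4.npz",p=np.mean([f[0].astype(float) for f in F],0),d=np.median([f[1] for f in F],0))
s=arm.read_state(); t=s["tcp_pos"]; Rm=R.from_quat(np.roll(s["eef_rot"],-1)).as_matrix(); print(t,s["opening"])
vis=[]
for n in("scene","top"):
    p=np.load(n+"4.npz")["p"].astype(np.uint8); W=world(n,np.load(n+"4.npz")["d"])
    L=lambda v:(t+Rm@np.array(v)/1000)
    pts=[L([0,0,7.3+28]),L([0,0,107.8]),L([0,-14,107.8]),L([0,-14,96.3])]
    q=proj(n,pts); c=q.mean(0).astype(int); S=7
    x0,y0=c[0]-28,c[1]-42; cr=cv2.resize(p[y0:y0+85,x0:x0+57],None,fx=S,fy=S,interpolation=cv2.INTER_CUBIC); cr=np.clip(cr*1.5,0,255).astype(np.uint8)
    cr2=cr.copy(); qq=((q-[x0,y0]+.5)*S).astype(int); cv2.polylines(cr2,[qq.reshape(-1,1,2)],False,(255,0,0),1)
    vis+=[cr2]
    # handle points from depth
    X=(W.reshape(-1,3)-t)@Rm*1000; m=(abs(X[:,0])<45)&(abs(X[:,1])<14)&(X[:,2]>27)&(X[:,2]<130); 
    x=X[m]; r=x[x[:,2]>45]; print(n,'rod pts',len(r),np.median(r,0).round(1)); np.set_printoptions(suppress=True)
save("hook.png",np.hstack(vis))
E
```

```text
[ 0.38906299 -0.27445526  0.30895271] 0.18113690409399072
scene rod pts 44 [-1.1 -0.2 83.1]
top rod pts 4 [  3.3 -10.9 107.2]
```

View pics/hook.png

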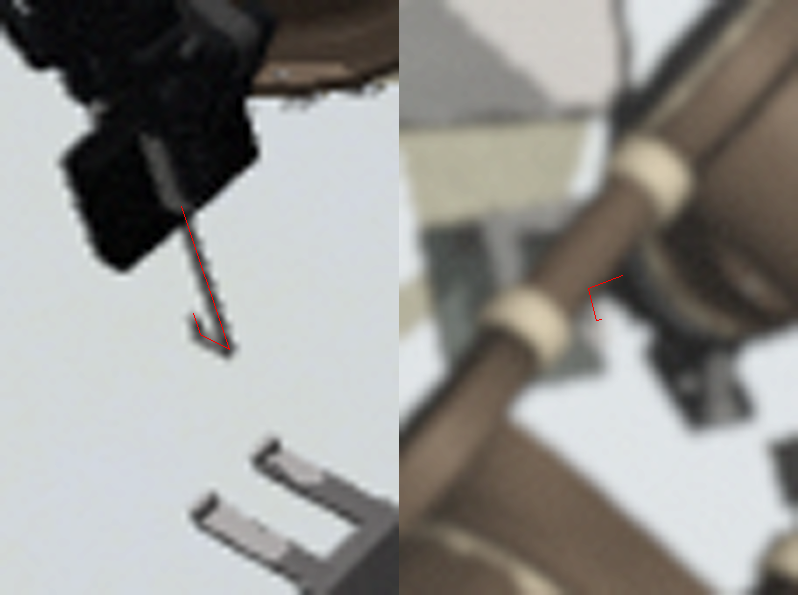

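```bash
cat > ent.py <<'E'
from go import *
CAN={0:(.5906,.1280,93),1:(.5151,.1430,63),2:(.4392,.1614,91),3:(.6063,.2015,34.5)}
def ent(k,off=.022,z=.309):
    x,y,p=CAN[k]; return np.array([x+off*np.cos(np.radians(p)),y+off*np.sin(np.radians(p)),z])
E
python3 - <<'E'
from ent import *
plan(ent(3),34.5)
E
```

```text
turn [-0.000e+00 -1.000e-04 -2.445e-01]
calls 6 each [ 5.608e-01  9.804e-01 -1.000e-04] total [ 3.365e+00  5.883e+00 -1.000e-03]
```

Request:
{"fn": "play_rows", "kwargs": {
  "increments": [
    {"offset": [0, 0, 0], "turn": [0, 0, -0.08]},
    {"offset": [0, 0, 0], "turn": [0, 0, -0.16]},
    {"offset": [0, 0, 0], "turn": [0, 0, -0.2445]},
    {"offset": [0, 0, 0], "turn": [0, 0, -0.2445]}
  ]
}}

```text
time: 12.1
tcp_pos: [0.3891, -0.2745, 0.3091]
eef_rot: [0.0, 0.466, 0.885, -0.0]
wrist_force: [0.3, -0.4, -2.1]
opening: 0.181
```

Request:
{"fn": "play_rows", "kwargs": {
  "increments": [
    {"offset": [0.18, 0.32, 0], "turn": [0, 0, 0]},
    {"offset": [0.37, 0.65, 0], "turn": [0, 0, 0]},
    {"offset": [0.561, 0.98, 0], "turn": [0, 0, 0]}
  ]
}}

```text
time: 12.4
tcp_pos: [0.4286, -0.1924, 0.3092]
eef_rot: [0.0, 0.468, 0.884, 0.0]
wrist_force: [0.4, 0.5, -1.3]
opening: 0.177
```

Request:
{"fn": "play_rows", "kwargs": {
  "increments": [
    {"offset": [0.18, 0.32, 0], "turn": [0, 0, 0]},
    {"offset": [0.37, 0.65, 0], "turn": [0, 0, 0]},
    {"offset": [0.561, 0.98, 0], "turn": [0, 0, 0]}
  ]
}}

```text
time: 12.7
tcp_pos: [0.4679, -0.1106, 0.3092]
eef_rot: [0.0, 0.467, 0.884, 0.0]
wrist_force: [1.0, -0.2, -0.2]
opening: 0.178
```

Request:
{"fn": "play_rows", "kwargs": {
  "increments": [
    {"offset": [0.18, 0.32, 0], "turn": [0, 0, 0]},
    {"offset": [0.37, 0.65, 0], "turn": [0, 0, 0]},
    {"offset": [0.561, 0.98, 0], "turn": [0, 0, 0]}
  ]
}}

```text
time: 13.0
tcp_pos: [0.5071, -0.0291, 0.3092]
eef_rot: [0.0, 0.467, 0.884, 0.0]
wrist_force: [1.0, -0.3, -0.9]
opening: 0.177
```

Request:
{"fn": "play_rows", "kwargs": {
  "increments": [
    {"offset": [0.18, 0.32, 0], "turn": [0, 0, 0]},
    {"offset": [0.37, 0.65, 0], "turn": [0, 0, 0]},
    {"offset": [0.561, 0.98, 0], "turn": [0, 0, 0]}
  ]
}}

```text
time: 13.3
tcp_pos: [0.5463, 0.0523, 0.309]
eef_rot: [0.0, 0.467, 0.884, -0.0]
wrist_force: [0.0, 0.2, -1.0]
opening: 0.178
```

Request:
{"fn": "play_rows", "kwargs": {
  "increments": [
    {"offset": [0.18, 0.32, 0], "turn": [0, 0, 0]},
    {"offset": [0.37, 0.65, 0], "turn": [0, 0, 0]},
    {"offset": [0.561, 0.98, 0], "turn": [0, 0, 0]}
  ]
}}

```text
time: 13.6
tcp_pos: [0.5855, 0.1337, 0.309]
eef_rot: [0.0, 0.467, 0.884, -0.0]
wrist_force: [0.6, -0.2, -0.9]
opening: 0.18
```

Request:
{"fn": "play_rows", "kwargs": {
  "increments": [
    {"offset": [0.18, 0.32, 0], "turn": [0, 0, 0]},
    {"offset": [0.37, 0.65, 0], "turn": [0, 0, 0]},
    {"offset": [0.561, 0.98, 0], "turn": [0, 0, 0]},
    {"offset": [0.561, 0.98, 0], "turn": [0, 0, 0]},
    {"offset": [0.561, 0.98, 0], "turn": [0, 0, 0]}
  ]
}}

```text
time: 14.1
tcp_pos: [0.6241, 0.2143, 0.3084]
eef_rot: [-0.0, 0.466, 0.885, -0.001]
wrist_force: [-0.3, -0.0, -1.5]
opening: 0.183
```

```bash
python3 - <<'E'
from ent import *
s=arm.read_state(); print(s["tcp_pos"],s["wrist_force"]); plan(ent(3,z=.1973),34.5); plan(ent(3,z=.1973),34.5,n=1)
E
```

```text
[0.62408859 0.21432199 0.30839162] [-0.33143674 -0.03323667 -1.52369772]
turn [-0.0009  0.0001 -0.0005]
calls 2 each [-3.100e-03  5.000e-04  6.943e-01] total [-6.000e-03  1.000e-03  1.389e+00]
turn [-0.0009  0.0001 -0.0005]
calls 1 each [-6.1000e-03  1.0000e-03  1.3886e+00] total [-6.000e-03  1.000e-03  1.389e+00]
```

Request:
{"fn": "play_rows", "kwargs": {
  "increments": [
    {"offset": [0, 0, 0.4], "turn": [0, 0, 0]},
    {"offset": [0, 0, 0.8], "turn": [0, 0, 0]},
    {"offset": [0, 0, 0.95], "turn": [0, 0, 0]},
    {"offset": [0, 0, 0.95], "turn": [0, 0, 0]},
    {"offset": [0, 0, 0.95], "turn": [0, 0, 0]}
  ]
}}

```text
time: 14.6
tcp_pos: [0.6248, 0.2135, 0.2342]
eef_rot: [0.001, 0.466, 0.885, 0.0]
wrist_force: [0.2, 0.3, -0.8]
opening: 0.178
```

```bash
cat > look.py <<'E'
from fit import *
import sys
from ent import CAN
k=int(sys.argv[1]); S=9
F=[cap("scene") for _ in range(4)]; p=np.mean([f[0].astype(float) for f in F],0).clip(0,255).astype(np.uint8)
s=arm.read_state(); t=s["tcp_pos"]; Rm=R.from_quat(np.roll(s["eef_rot"],-1)).as_matrix(); print(t,s["wrist_force"].round(1))
L=lambda v:(t+Rm@np.array(v)/1000)
x,y,ps=CAN[k]; A=arch((x,y),np.radians(ps+90)); q=proj("scene",[L([0,0,35]),L([0,0,107.8]),L([0,-14,107.8]),L([0,-14,96.3])]); qa=proj("scene",A)
c=q.mean(0).astype(int); x0,y0=c[0]-30,c[1]-30; cr=cv2.resize(p[y0:y0+60,x0:x0+60],None,fx=S,fy=S,interpolation=cv2.INTER_CUBIC); cr=np.clip(cr*1.6,0,255).astype(np.uint8)
f=lambda q:((q-[x0,y0]+.5)*S).astype(int).reshape(-1,1,2)
cv2.polylines(cr,[f(q)],False,(255,0,0),1); cv2.polylines(cr,[f(qa)],False,(0,160,0),1); save(sys.argv[2],cr)
E
python3 look.py 3 l3.png
```

```text
[0.62545217 0.21411379 0.2353191 ] [-0.7 -0.2 -1.3]
```

View pics/l3.png

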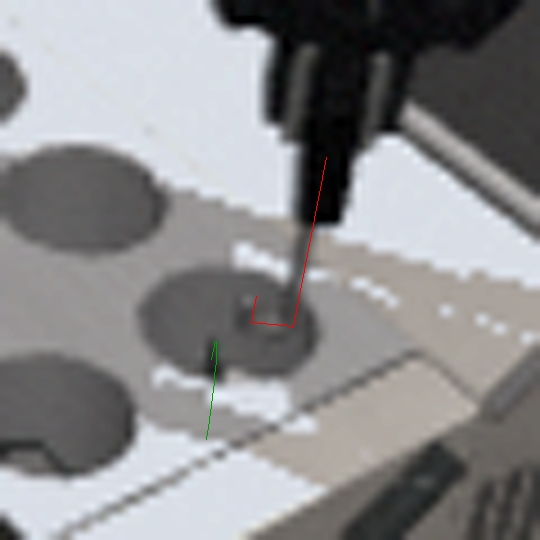

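Request:
{"fn": "play_rows", "kwargs": {
  "increments": [
    {"offset": [0, 0.012, 0.1], "turn": [0, 0, 0]},
    {"offset": [0, 0.012, 0.2], "turn": [0, 0, 0]},
    {"offset": [0, 0.012, 0.3], "turn": [0, 0, 0]},
    {"offset": [0, 0.012, 0.4], "turn": [0, 0, 0]},
    {"offset": [0, 0.012, 0.45], "turn": [0, 0, 0]},
    {"offset": [0, 0.012, 0.45], "turn": [0, 0, 0]},
    {"offset": [0, 0.012, 0.45], "turn": [0, 0, 0]}
  ]
}}

```text
time: 15.5
tcp_pos: [0.6251, 0.2144, 0.1968]
eef_rot: [-0.0, 0.466, 0.885, -0.0]
wrist_force: [0.0, -0.4, -1.1]
opening: 0.183
```

```bash
python3 - <<'E'
from ent import *
for _ in range(3): s=arm.read_state(); print(s["tcp_pos"].round(4),s["wrist_force"].round(1)); cap("top")
plan(ent(3,off=.007,z=.1973),34.5,n=1)
E
```

```text
[0.6251 0.2144 0.1968] [ 0.  -0.4 -1.1]
[0.6253 0.2145 0.1973] [-0.5  0.4 -1.3]
[0.6254 0.2145 0.1975] [ 1.1  0.3 -1.7]
turn [ 0.0007  0.0002 -0.    ]
calls 1 each [ 0.0012 -0.2021  0.0045] total [ 0.001 -0.202  0.005]
```

Request:
{"fn": "play_rows", "kwargs": {
  "increments": [
    {"offset": [0, -0.05, 0], "turn": [0, 0, 0]},
    {"offset": [0, -0.1, 0], "turn": [0, 0, 0]},
    {"offset": [0, -0.15, 0], "turn": [0, 0, 0]},
    {"offset": [0, -0.2, 0], "turn": [0, 0, 0]},
    {"offset": [0, -0.2, 0], "turn": [0, 0, 0]},
    {"offset": [0, -0.2, 0], "turn": [0, 0, 0]}
  ]
}}

```text
time: 16.25
tcp_pos: [0.6119, 0.2054, 0.1972]
eef_rot: [0.0, 0.466, 0.885, 0.0]
wrist_force: [-0.2, 0.5, -1.7]
opening: 0.183
```

Request:
{"fn": "play_rows", "kwargs": {
  "increments": [
    {"offset": [0, 0, -0.08], "turn": [0, 0, 0]},
    {"offset": [0, 0, -0.16], "turn": [0, 0, 0]},
    {"offset": [0, 0, -0.24], "turn": [0, 0, 0]},
    {"offset": [0, 0, -0.32], "turn": [0, 0, 0]},
    {"offset": [0, 0, -0.4], "turn": [0, 0, 0]},
    {"offset": [0, 0, -0.4], "turn": [0, 0, 0]},
    {"offset": [0, 0, -0.4], "turn": [0, 0, 0]}
  ]
}}

```text
time: 16.95
tcp_pos: [0.6118, 0.2054, 0.2291]
eef_rot: [0.0, 0.466, 0.885, -0.0]
wrist_force: [0.1, -0.5, -4.0]
opening: 0.181
```

```bash
python3 look.py 3 l3b.png; python3 - <<'E'
from ent import *
for _ in range(4): s=arm.read_state(); print(s["tcp_pos"].round(4),s["wrist_force"].round(1)); cap("top")
E
```

```text
[0.61148034 0.20525017 0.22845584] [ 0.3  0.2 -3.3]
[0.6115 0.2053 0.2285] [ 0.3  0.2 -3.3]
[0.6115 0.2053 0.2285] [-0.1  0.9 -3.6]
[0.6116 0.2053 0.2285] [-0.2 -0.3 -4.1]
[0.6117 0.2053 0.2287] [ 0.6 -0.4 -3.2]
```

View pics/l3b.png

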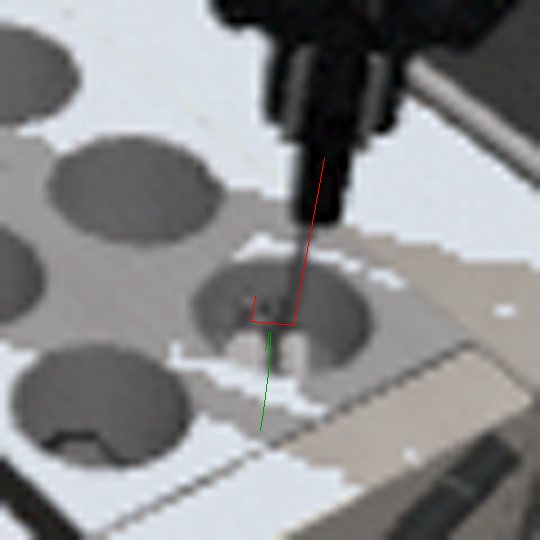

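Request:
{"fn": "play_rows", "kwargs": {
  "increments": [
    {"offset": [0, 0, -0.15], "turn": [0, 0, 0]},
    {"offset": [0, 0, -0.3], "turn": [0, 0, 0]},
    {"offset": [0, 0, -0.45], "turn": [0, 0, 0]},
    {"offset": [0, 0, -0.6], "turn": [0, 0, 0]},
    {"offset": [0, 0, -0.7], "turn": [0, 0, 0]}
  ]
}}

```text
time: 17.85
tcp_pos: [0.6126, 0.2056, 0.2876]
eef_rot: [0.001, 0.466, 0.885, 0.001]
wrist_force: [-0.4, 0.3, -4.2]
opening: 0.178
```

Request:
{"fn": "play_rows", "kwargs": {
  "increments": [
    {"offset": [0, 0, -0.15], "turn": [0, 0, 0]},
    {"offset": [0, 0, -0.3], "turn": [0, 0, 0]},
    {"offset": [0, 0, -0.45], "turn": [0, 0, 0]},
    {"offset": [0, 0, -0.6], "turn": [0, 0, 0]},
    {"offset": [0, 0, -0.67], "turn": [0, 0, 0]},
    {"offset": [0, 0, -0.67], "turn": [0, 0, 0]}
  ]
}}

```text
time: 18.45
tcp_pos: [0.6125, 0.2055, 0.3403]
eef_rot: [0.001, 0.466, 0.885, 0.001]
wrist_force: [0.1, 0.4, -4.9]
opening: 0.18
```

```bash
cat > tray.py <<'E'
from m import *
from go import plan
def tray():
    r=[]
    for n in("scene","top"):
        d=np.median([cap(n)[1] for _ in range(3)],0); p=world(n,d).reshape(-1,3); p=p[np.isfinite(p[:,0])]
        t=p[sel(p,(.44,.72),(-.37,-.02),(.012,.034))]
        # robust: drop points far from any cluster
        c,s,a=rect(t); r.append((c,s,a)); print(n,c,s,a)
    return r
def slot(c,yaw,s,psi,z,off=.007):
    y=np.radians(yaw); x=np.array([c[0]+s[0]*np.cos(y)-s[1]*np.sin(y),c[1]+s[0]*np.sin(y)+s[1]*np.cos(y)])
    return [x[0]+off*np.cos(np.radians(psi)),x[1]+off*np.sin(np.radians(psi)),z]
E
python3 - <<'E'
from tray import *
tray(); s=arm.read_state(); print(s["tcp_pos"],s["wrist_force"])
t=slot((.575,-.193),4.8,(.036,.06),34.5,.338); print(t); plan(t,34.5)
E
```

```text
scene [ 553.3 -196. ] [236.2 271.3] 5.0
top [ 573.9 -191.9] [190.5 270.5] 4.9
[0.61141211 0.2052241  0.33758565] [-1.03073696  0.21067517 -3.7709899 ]
[np.float64(0.6116219556533973), np.float64(-0.12623318242659257), 0.338]
turn [-0.0011 -0.0004 -0.0001]
calls 4 each [-0.854  -0.5861 -0.0013] total [-3.416 -2.345 -0.005]
```

Request:
{"fn": "play_rows", "kwargs": {
  "increments": [
    {"offset": [-0.07, -0.05, 0], "turn": [0, 0, 0]},
    {"offset": [-0.2, -0.14, 0], "turn": [0, 0, 0]},
    {"offset": [-0.4, -0.275, 0], "turn": [0, 0, 0]},
    {"offset": [-0.63, -0.43, 0], "turn": [0, 0, 0]},
    {"offset": [-0.854, -0.586, 0], "turn": [0, 0, 0]}
  ]
}}

```text
time: 19.25
tcp_pos: [0.6118, 0.1199, 0.3387]
eef_rot: [0.0, 0.466, 0.885, -0.001]
wrist_force: [-0.3, -0.7, -4.4]
opening: 0.176
```

Request:
{"fn": "play_rows", "kwargs": {
  "increments": [
    {"offset": [-0.21, -0.145, 0], "turn": [0, 0, 0]},
    {"offset": [-0.42, -0.29, 0], "turn": [0, 0, 0]},
    {"offset": [-0.64, -0.44, 0], "turn": [0, 0, 0]},
    {"offset": [-0.854, -0.586, 0], "turn": [0, 0, 0]}
  ]
}}

```text
time: 19.65
tcp_pos: [0.6115, 0.0369, 0.3388]
eef_rot: [0.0, 0.466, 0.885, -0.0]
wrist_force: [-0.0, 0.6, -5.1]
opening: 0.18
```

Request:
{"fn": "play_rows", "kwargs": {
  "increments": [
    {"offset": [-0.21, -0.145, 0], "turn": [0, 0, 0]},
    {"offset": [-0.42, -0.29, 0], "turn": [0, 0, 0]},
    {"offset": [-0.64, -0.44, 0], "turn": [0, 0, 0]},
    {"offset": [-0.854, -0.586, 0], "turn": [0, 0, 0]}
  ]
}}

```text
time: 20.05
tcp_pos: [0.6114, -0.0459, 0.3388]
eef_rot: [0.0, 0.466, 0.885, -0.0]
wrist_force: [0.0, 0.4, -3.2]
opening: 0.179
```

Request:
{"fn": "play_rows", "kwargs": {
  "increments": [
    {"offset": [-0.2, -0.14, 0], "turn": [0, 0, 0]},
    {"offset": [-0.4, -0.275, 0], "turn": [0, 0, 0]},
    {"offset": [-0.58, -0.4, 0], "turn": [0, 0, 0]},
    {"offset": [-0.73, -0.5, 0], "turn": [0, 0, 0]},
    {"offset": [-0.82, -0.56, 0], "turn": [0, 0, 0]},
    {"offset": [-0.854, -0.586, 0], "turn": [0, 0, 0]},
    {"offset": [-0.854, -0.586, 0], "turn": [0, 0, 0]}
  ]
}}

```text
time: 20.75
tcp_pos: [0.612, -0.1263, 0.3386]
eef_rot: [-0.0, 0.466, 0.885, 0.0]
wrist_force: [0.4, 0.3, -3.3]
opening: 0.185
```

```bash
python3 - <<'E'
from tray import *
tray(); s=arm.read_state(); print(s["tcp_pos"],s["wrist_force"])
E
```

```text
scene [ 552.8 -196.3] [238.3 271.4] 4.6
top [ 578.3 -244.1] [190.2 165.2] 4.8
[ 0.61216679 -0.12526399  0.33863816] [ 0.57076898  0.1080636  -3.71876054]
```

Request:
{"fn": "play_rows", "kwargs": {
  "increments": [
    {"offset": [0, 0, 0.1], "turn": [0, 0, 0]},
    {"offset": [0, 0, 0.3], "turn": [0, 0, 0]},
    {"offset": [0, 0, 0.5], "turn": [0, 0, 0]},
    {"offset": [0, 0, 0.7], "turn": [0, 0, 0]},
    {"offset": [0, 0, 0.9], "turn": [0, 0, 0]}
  ]
}}

```text
time: 21.55
tcp_pos: [0.6113, -0.1258, 0.264]
eef_rot: [-0.001, 0.466, 0.885, -0.0]
wrist_force: [-0.5, 0.1, -4.1]
opening: 0.181
```

Request:
{"fn": "play_rows", "kwargs": {
  "increments": [
    {"offset": [0, 0, 0.2], "turn": [0, 0, 0]},
    {"offset": [0, 0, 0.4], "turn": [0, 0, 0]},
    {"offset": [0, 0, 0.5], "turn": [0, 0, 0]},
    {"offset": [0, 0, 0.58], "turn": [0, 0, 0]},
    {"offset": [0, 0, 0.66], "turn": [0, 0, 0]},
    {"offset": [0, 0, 0.74], "turn": [0, 0, 0]},
    {"offset": [0, 0, 0.82], "turn": [0, 0, 0]},
    {"offset": [0, 0, 0.9], "turn": [0, 0, 0]},
    {"offset": [0, 0, 0.98], "turn": [0, 0, 0]},
    {"offset": [0, 0, 1], "turn": [0, 0, 0]},
    {"offset": [0, 0, 1], "turn": [0, 0, 0]}
  ]
}}

```text
time: 22.65
tcp_pos: [0.6124, -0.126, 0.1868]
eef_rot: [0.0, 0.466, 0.885, 0.0]
wrist_force: [0.7, 0.4, -1.2]
opening: 0.179
```

```bash
python3 look.py 3 l3c.png; python3 - <<'E'
from ent import *
for _ in range(3): s=arm.read_state(); print(s["tcp_pos"].round(4),s["wrist_force"].round(1)); cap("top")
E
```

```text
[ 0.6122714  -0.12610983  0.18698701] [ 0.8  0.3 -2. ]
[ 0.6123 -0.1261  0.187 ] [ 0.8  0.3 -2. ]
[ 0.6123 -0.1261  0.187 ] [ 1.   0.5 -1.3]
[ 0.6123 -0.1261  0.1869] [ 0.1  0.6 -1.2]
```

Request:
{"fn": "play_rows", "kwargs": {
  "increments": [
    {"offset": [0, 0, 0.04], "turn": [0, 0, 0]},
    {"offset": [0, 0, 0.08], "turn": [0, 0, 0]},
    {"offset": [0, 0, 0.08], "turn": [0, 0, 0]},
    {"offset": [0, 0.06, 0.08], "turn": [0, 0, 0]},
    {"offset": [0, 0.12, 0.08], "turn": [0, 0, 0]},
    {"offset": [0, 0.18, 0.08], "turn": [0, 0, 0]},
    {"offset": [0, 0.22, 0.08], "turn": [0, 0, 0]},
    {"offset": [0, 0.22, 0.08], "turn": [0, 0, 0]},
    {"offset": [0, 0.22, 0.08], "turn": [0, 0, 0]}
  ]
}}

```text
time: 23.9
tcp_pos: [0.6266, -0.116, 0.1801]
eef_rot: [-0.0, 0.465, 0.885, -0.0]
wrist_force: [0.2, 0.0, -2.1]
opening: 0.184
```

Request:
{"fn": "play_rows", "kwargs": {
  "increments": [
    {"offset": [0, 0, -0.2], "turn": [0, 0, 0]},
    {"offset": [0, 0, -0.5], "turn": [0, 0, 0]},
    {"offset": [0, 0, -1], "turn": [0, 0, 0]}
  ]
}}

```text
time: 24.2
tcp_pos: [0.6245, -0.1157, 0.259]
eef_rot: [-0.003, 0.466, 0.885, -0.001]
wrist_force: [-0.4, -0.4, -1.0]
opening: 0.177
```

Request:
{"fn": "play_rows", "kwargs": {
  "increments": [
    {"offset": [0, 0, -0.5], "turn": [0, 0, 0]},
    {"offset": [0, 0, -0.7], "turn": [0, 0, 0]},
    {"offset": [0, 0, -0.7], "turn": [0, 0, 0]},
    {"offset": [0, 0, -0.7], "turn": [0, 0, 0]}
  ]
}}

```text
time: 24.6
tcp_pos: [0.6258, -0.116, 0.3152]
eef_rot: [-0.001, 0.466, 0.885, -0.0]
wrist_force: [-0.1, 0.5, -1.8]
opening: 0.179
```

```bash
python3 - <<'E'
from ent import *
p,d=cap("scene"); cr=cv2.resize(p[170:305,170:300],(520,540),interpolation=cv2.INTER_CUBIC); save("t3.png",np.clip(cr*1.5,0,255).astype(np.uint8))
print(arm.read_state()["tcp_pos"],arm.read_state()["wrist_force"]); plan(ent(1),63)
E
```

```text
[ 0.62521022 -0.11580458  0.31378967] [-0.09717438 -0.19230687 -1.97815827]
turn [-0.0012 -0.0024 -0.3168]
calls 3 each [0.8983 0.8442 0.02  ] total [2.695 2.533 0.06 ]
```

View pics/t3.png

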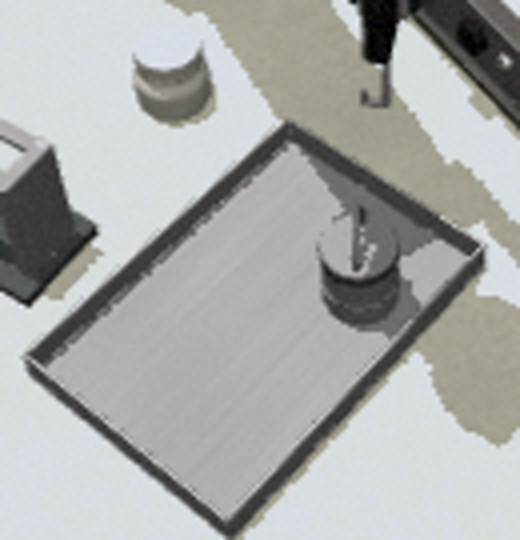

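Request:
{"fn": "play_rows", "kwargs": {
  "increments": [
    {"offset": [0, 0, 0], "turn": [0, 0, -0.08]},
    {"offset": [0, 0, 0], "turn": [0, 0, -0.16]},
    {"offset": [0, 0, 0], "turn": [0, 0, -0.24]},
    {"offset": [0, 0, 0], "turn": [0, 0, -0.3168]},
    {"offset": [0, 0, 0], "turn": [0, 0, -0.3168]}
  ]
}}

```text
time: 25.15
tcp_pos: [0.6251, -0.1157, 0.3127]
eef_rot: [-0.003, 0.234, 0.972, 0.0]
wrist_force: [0.1, -0.9, -0.4]
opening: 0.18
```

Request:
{"fn": "play_rows", "kwargs": {
  "increments": [
    {"offset": [0.3, 0.28, 0], "turn": [0, 0, 0]},
    {"offset": [0.6, 0.56, 0], "turn": [0, 0, 0]},
    {"offset": [0.898, 0.844, 0.02], "turn": [0, 0, 0]}
  ]
}}

```text
time: 25.45
tcp_pos: [0.5919, -0.0226, 0.3125]
eef_rot: [-0.002, 0.235, 0.972, -0.0]
wrist_force: [0.0, -0.2, -1.3]
opening: 0.183
```

Request:
{"fn": "play_rows", "kwargs": {
  "increments": [
    {"offset": [0.3, 0.28, 0], "turn": [0, 0, 0]},
    {"offset": [0.6, 0.56, 0], "turn": [0, 0, 0]},
    {"offset": [0.898, 0.844, 0.02], "turn": [0, 0, 0]}
  ]
}}

```text
time: 25.75
tcp_pos: [0.5584, 0.0705, 0.3112]
eef_rot: [-0.001, 0.235, 0.972, -0.0]
wrist_force: [0.1, -0.8, -0.5]
opening: 0.182
```

Request:
{"fn": "play_rows", "kwargs": {
  "increments": [
    {"offset": [0.3, 0.28, 0], "turn": [0, 0, 0]},
    {"offset": [0.6, 0.56, 0], "turn": [0, 0, 0]},
    {"offset": [0.898, 0.844, 0.02], "turn": [0, 0, 0]},
    {"offset": [0.898, 0.844, 0.02], "turn": [0, 0, 0]},
    {"offset": [0.898, 0.844, 0.02], "turn": [0, 0, 0]}
  ]
}}

```text
time: 26.25
tcp_pos: [0.5255, 0.1625, 0.3098]
eef_rot: [-0.001, 0.233, 0.972, -0.001]
wrist_force: [0.5, -0.5, -0.7]
opening: 0.179
```

```bash
python3 - <<'E'
from ent import *
s=arm.read_state(); print(s["tcp_pos"],s["wrist_force"]); plan(ent(1,z=.2335),63,n=1); plan(ent(1,off=.023,z=.1973),63,n=1)
E
```

```text
[0.52547405 0.16253742 0.30983865] [ 0.50898866 -0.50433358 -0.73365446]
turn [-0.0015 -0.0011  0.0002]
calls 1 each [ 0.0047 -0.0015  0.9542] total [ 0.005 -0.001  0.954]
turn [-0.0015 -0.0011  0.0002]
calls 1 each [0.0047 0.011  1.4067] total [0.005 0.011 1.407]
```

Request:
{"fn": "play_rows", "kwargs": {
  "increments": [
    {"offset": [0, 0.005, 0.4], "turn": [0, 0, 0]},
    {"offset": [0, 0.012, 0.8], "turn": [0, 0, 0]},
    {"offset": [0, 0.012, 0.96], "turn": [0, 0, 0]},
    {"offset": [0, 0.012, 0.96], "turn": [0, 0, 0]},
    {"offset": [0, 0.012, 0.96], "turn": [0, 0, 0]}
  ]
}}

```text
time: 26.75
tcp_pos: [0.5277, 0.1626, 0.2352]
eef_rot: [0.0, 0.234, 0.972, 0.0]
wrist_force: [-0.1, -0.0, -0.8]
opening: 0.182
```

Request:
{"fn": "play_rows", "kwargs": {
  "increments": [
    {"offset": [0, 0, 0.1], "turn": [0, 0, 0]},
    {"offset": [0, 0, 0.2], "turn": [0, 0, 0]},
    {"offset": [0, 0, 0.3], "turn": [0, 0, 0]},
    {"offset": [0, 0, 0.4], "turn": [0, 0, 0]},
    {"offset": [0, 0, 0.45], "turn": [0, 0, 0]},
    {"offset": [0, 0, 0.45], "turn": [0, 0, 0]},
    {"offset": [0, 0, 0.45], "turn": [0, 0, 0]}
  ]
}}

```text
time: 27.45
tcp_pos: [0.5269, 0.1631, 0.1986]
eef_rot: [-0.0, 0.233, 0.972, -0.0]
wrist_force: [0.2, -0.2, -1.4]
opening: 0.179
```

```bash
python3 - <<'E'
from ent import *
for _ in range(3): s=arm.read_state(); print(s["tcp_pos"].round(4),s["wrist_force"].round(1)); cap("top")
plan(ent(1,off=.007,z=.1973),63,n=1)
E
```

```text
[0.5269 0.1631 0.1986] [ 0.2 -0.2 -1.4]
[0.5271 0.1632 0.1989] [-1.  -0.4 -0.9]
[0.5272 0.1632 0.199 ] [ 0.3 -0.5 -1.7]
turn [0.0004 0.0004 0.0001]
calls 1 each [ 0.0209 -0.2066  0.0223] total [ 0.021 -0.207  0.022]
```

Request:
{"fn": "play_rows", "kwargs": {
  "increments": [
    {"offset": [0.005, -0.05, 0.02], "turn": [0, 0, 0]},
    {"offset": [0.01, -0.1, 0.02], "turn": [0, 0, 0]},
    {"offset": [0.015, -0.15, 0.02], "turn": [0, 0, 0]},
    {"offset": [0.02, -0.207, 0.02], "turn": [0, 0, 0]},
    {"offset": [0.02, -0.207, 0.02], "turn": [0, 0, 0]},
    {"offset": [0.02, -0.207, 0.02], "turn": [0, 0, 0]}
  ]
}}

```text
time: 28.2
tcp_pos: [0.518, 0.149, 0.1971]
eef_rot: [0.0, 0.234, 0.972, 0.0]
wrist_force: [0.3, 0.4, -2.5]
opening: 0.182
```

Request:
{"fn": "play_rows", "kwargs": {
  "increments": [
    {"offset": [0, 0, -0.08], "turn": [0, 0, 0]},
    {"offset": [0, 0, -0.16], "turn": [0, 0, 0]},
    {"offset": [0, 0, -0.24], "turn": [0, 0, 0]},
    {"offset": [0, 0, -0.32], "turn": [0, 0, 0]},
    {"offset": [0, 0, -0.4], "turn": [0, 0, 0]},
    {"offset": [0, 0, -0.4], "turn": [0, 0, 0]},
    {"offset": [0, 0, -0.4], "turn": [0, 0, 0]}
  ]
}}

```text
time: 28.9
tcp_pos: [0.5179, 0.149, 0.2291]
eef_rot: [0.0, 0.233, 0.972, 0.0]
wrist_force: [0.1, -0.5, -2.9]
opening: 0.182
```

```bash
python3 - <<'E'
from ent import *
from tray import *
for _ in range(4): s=arm.read_state(); print(s["tcp_pos"].round(4),s["wrist_force"].round(1)); cap("top")
tray()
plan((s["tcp_pos"][0],s["tcp_pos"][1],.338),63)
plan(slot((.5745,-.193),4.8,(.036,-.06),63,.338),63,frm=(s["tcp_pos"][0],s["tcp_pos"][1],.338))
E
```

```text
[0.5179 0.149  0.2291] [ 0.1 -0.5 -2.9]
[0.5177 0.149  0.2288] [ 1.  -0.5 -3.5]
[0.5176 0.1489 0.2286] [-0.1 -0.1 -3. ]
[0.5176 0.1489 0.2285] [ 0.9  0.5 -3.8]
scene [ 551.9 -196.4] [239.1 270.7] 5.0
top [ 574.  -191.6] [190.7 269.9] 4.9
turn [-0.0001 -0.0001  0.0001]
calls 2 each [ 0.0017 -0.0015 -0.6818] total [ 0.003 -0.003 -1.364]
calls 4 each [-0.8381 -0.9496  0.    ] total [-3.352 -3.798  0.   ]
```

Request:
{"fn": "play_rows", "kwargs": {
  "increments": [
    {"offset": [0, 0, -0.15], "turn": [0, 0, 0]},
    {"offset": [0, 0, -0.3], "turn": [0, 0, 0]},
    {"offset": [0, 0, -0.45], "turn": [0, 0, 0]},
    {"offset": [0, 0, -0.6], "turn": [0, 0, 0]},
    {"offset": [0, 0, -0.7], "turn": [0, 0, 0]}
  ]
}}

```text
time: 29.9
tcp_pos: [0.5188, 0.1492, 0.2873]
eef_rot: [0.001, 0.233, 0.972, 0.001]
wrist_force: [-0.7, -0.1, -3.1]
opening: 0.179
```

Request:
{"fn": "play_rows", "kwargs": {
  "increments": [
    {"offset": [0, 0, -0.15], "turn": [0, 0, 0]},
    {"offset": [0, 0, -0.3], "turn": [0, 0, 0]},
    {"offset": [0, 0, -0.45], "turn": [0, 0, 0]},
    {"offset": [0, 0, -0.6], "turn": [0, 0, 0]},
    {"offset": [0, 0, -0.67], "turn": [0, 0, 0]},
    {"offset": [0, 0, -0.67], "turn": [0, 0, 0]}
  ]
}}

```text
time: 30.5
tcp_pos: [0.5186, 0.1492, 0.3401]
eef_rot: [0.001, 0.233, 0.972, 0.001]
wrist_force: [-0.3, 0.3, -2.8]
opening: 0.184
```

Request:
{"fn": "play_rows", "kwargs": {
  "increments": [
    {"offset": [-0.05, -0.06, 0], "turn": [0, 0, 0]},
    {"offset": [-0.16, -0.18, 0], "turn": [0, 0, 0]},
    {"offset": [-0.33, -0.38, 0], "turn": [0, 0, 0]},
    {"offset": [-0.5, -0.57, 0], "turn": [0, 0, 0]},
    {"offset": [-0.67, -0.76, 0], "turn": [0, 0, 0]},
    {"offset": [-0.838, -0.95, 0], "turn": [0, 0, 0]}
  ]
}}

```text
time: 31.1
tcp_pos: [0.5431, 0.0489, 0.3377]
eef_rot: [-0.001, 0.234, 0.972, -0.001]
wrist_force: [0.6, 0.2, -3.3]
opening: 0.178
```

Request:
{"fn": "play_rows", "kwargs": {
  "increments": [
    {"offset": [-0.17, -0.19, 0], "turn": [0, 0, 0]},
    {"offset": [-0.34, -0.38, 0], "turn": [0, 0, 0]},
    {"offset": [-0.51, -0.57, 0], "turn": [0, 0, 0]},
    {"offset": [-0.67, -0.76, 0], "turn": [0, 0, 0]},
    {"offset": [-0.838, -0.95, 0], "turn": [0, 0, 0]}
  ]
}}

```text
time: 31.6
tcp_pos: [0.5681, -0.0493, 0.3376]
eef_rot: [-0.001, 0.234, 0.972, -0.0]
wrist_force: [-0.3, 0.1, -2.5]
opening: 0.175
```

Request:
{"fn": "play_rows", "kwargs": {
  "increments": [
    {"offset": [-0.17, -0.19, 0], "turn": [0, 0, 0]},
    {"offset": [-0.34, -0.38, 0], "turn": [0, 0, 0]},
    {"offset": [-0.51, -0.57, 0], "turn": [0, 0, 0]},
    {"offset": [-0.67, -0.76, 0], "turn": [0, 0, 0]},
    {"offset": [-0.838, -0.95, 0], "turn": [0, 0, 0]}
  ]
}}

```text
time: 32.1
tcp_pos: [0.5935, -0.1473, 0.3379]
eef_rot: [-0.001, 0.234, 0.972, -0.0]
wrist_force: [0.1, -0.1, -3.2]
opening: 0.189
```

Request:
{"fn": "play_rows", "kwargs": {
  "increments": [
    {"offset": [-0.17, -0.19, 0], "turn": [0, 0, 0]},
    {"offset": [-0.34, -0.38, 0], "turn": [0, 0, 0]},
    {"offset": [-0.51, -0.57, 0], "turn": [0, 0, 0]},
    {"offset": [-0.67, -0.76, 0], "turn": [0, 0, 0]},
    {"offset": [-0.79, -0.9, 0], "turn": [0, 0, 0]},
    {"offset": [-0.838, -0.95, 0], "turn": [0, 0, 0]},
    {"offset": [-0.838, -0.95, 0], "turn": [0, 0, 0]}
  ]
}}

```text
time: 32.8
tcp_pos: [0.619, -0.2443, 0.3384]
eef_rot: [-0.0, 0.234, 0.972, 0.0]
wrist_force: [0.7, 0.4, -3.3]
opening: 0.181
```

```bash
python3 - <<'E'
from ent import *
from tray import *
s=arm.read_state(); print(s["tcp_pos"].round(4),s["wrist_force"].round(1)); tray()
plan(slot((.5745,-.193),4.8,(.036,-.06),63,.1805),63,n=1)
E
```

```text
[ 0.619  -0.2443  0.3384] [ 0.7  0.4 -3.3]
scene [ 551.9 -196.2] [238.8 271.5] 4.9
top [ 574.2 -191.1] [190.6 269.1] 5.0
turn [ 0.0002 -0.0001  0.0008]
calls 1 each [-1.9000e-03 -1.3200e-02  1.9784e+00] total [-0.002 -0.013  1.978]
```

Request:
{"fn": "play_rows", "kwargs": {
  "increments": [
    {"offset": [0, 0, 0.1], "turn": [0, 0, 0]},
    {"offset": [0, 0, 0.3], "turn": [0, 0, 0]},
    {"offset": [0, 0, 0.5], "turn": [0, 0, 0]},
    {"offset": [0, 0, 0.7], "turn": [0, 0, 0]},
    {"offset": [0, 0, 0.9], "turn": [0, 0, 0]}
  ]
}}

```text
time: 33.6
tcp_pos: [0.6182, -0.2431, 0.2639]
eef_rot: [-0.001, 0.233, 0.972, 0.0]
wrist_force: [0.2, 0.5, -2.7]
opening: 0.178
```

Request:
{"fn": "play_rows", "kwargs": {
  "increments": [
    {"offset": [0, 0, 0.2], "turn": [0, 0, 0]},
    {"offset": [0, 0, 0.4], "turn": [0, 0, 0]},
    {"offset": [0, 0, 0.5], "turn": [0, 0, 0]},
    {"offset": [0, 0, 0.58], "turn": [0, 0, 0]},
    {"offset": [0, 0, 0.66], "turn": [0, 0, 0]},
    {"offset": [0, 0, 0.74], "turn": [0, 0, 0]},
    {"offset": [0, 0, 0.82], "turn": [0, 0, 0]},
    {"offset": [0, 0, 0.9], "turn": [0, 0, 0]},
    {"offset": [0, 0, 0.98], "turn": [0, 0, 0]},
    {"offset": [0, 0, 1], "turn": [0, 0, 0]},
    {"offset": [0, 0, 1], "turn": [0, 0, 0]}
  ]
}}

```text
time: 34.7
tcp_pos: [0.6189, -0.2435, 0.1865]
eef_rot: [-0.0, 0.233, 0.972, 0.0]
wrist_force: [0.7, -0.6, -1.7]
opening: 0.181
```

Request:
{"fn": "play_rows", "kwargs": {
  "increments": [
    {"offset": [0, 0, 0.04], "turn": [0, 0, 0]},
    {"offset": [0, 0, 0.08], "turn": [0, 0, 0]},
    {"offset": [0, 0, 0.08], "turn": [0, 0, 0]},
    {"offset": [0, 0.06, 0.08], "turn": [0, 0, 0]},
    {"offset": [0, 0.12, 0.08], "turn": [0, 0, 0]},
    {"offset": [0, 0.18, 0.08], "turn": [0, 0, 0]},
    {"offset": [0, 0.22, 0.08], "turn": [0, 0, 0]},
    {"offset": [0, 0.22, 0.08], "turn": [0, 0, 0]},
    {"offset": [0, 0.22, 0.08], "turn": [0, 0, 0]}
  ]
}}

```text
time: 35.6
tcp_pos: [0.627, -0.2277, 0.1803]
eef_rot: [-0.0, 0.233, 0.972, -0.0]
wrist_force: [0.0, -0.5, -1.6]
opening: 0.179
```

Request:
{"fn": "play_rows", "kwargs": {
  "increments": [
    {"offset": [0, 0, -0.15], "turn": [0, 0, 0]},
    {"offset": [0, 0, -0.4], "turn": [0, 0, 0]},
    {"offset": [0, 0, -0.7], "turn": [0, 0, 0]},
    {"offset": [0, 0, -1], "turn": [0, 0, 0]}
  ]
}}

```text
time: 36.0
tcp_pos: [0.6268, -0.2281, 0.2619]
eef_rot: [0.0, 0.234, 0.972, -0.0]
wrist_force: [-0.9, 1.0, -0.8]
opening: 0.179
```

Request:
{"fn": "play_rows", "kwargs": {
  "increments": [
    {"offset": [0, 0, -0.5], "turn": [0, 0, 0]},
    {"offset": [0, 0, -0.65], "turn": [0, 0, 0]},
    {"offset": [0, 0, -0.65], "turn": [0, 0, 0]},
    {"offset": [0, 0, -0.65], "turn": [0, 0, 0]}
  ]
}}

```text
time: 36.4
tcp_pos: [0.6263, -0.2277, 0.3112]
eef_rot: [-0.001, 0.233, 0.972, 0.0]
wrist_force: [-0.5, -0.1, -1.7]
opening: 0.173
```

```bash
python3 - <<'E'
from ent import *
print(arm.read_state()["tcp_pos"],arm.read_state()["wrist_force"]); plan(ent(2,off=.023),91)
E
```

```text
[ 0.62633388 -0.22771113  0.31120534] [-0.48102355 -0.09876275 -1.71381558]
turn [ 1.000e-04 -9.000e-04 -3.111e-01]
calls 6 each [0.3757 0.8652 0.0046] total [2.254 5.191 0.028]
```

Request:
{"fn": "play_rows", "kwargs": {
  "increments": [
    {"offset": [0, 0, 0], "turn": [0, 0, -0.08]},
    {"offset": [0, 0, 0], "turn": [0, 0, -0.16]},
    {"offset": [0, 0, 0], "turn": [0, 0, -0.24]},
    {"offset": [0, 0, 0], "turn": [0, 0, -0.311]},
    {"offset": [0, 0, 0], "turn": [0, 0, -0.311]}
  ]
}}

```text
time: 36.9
tcp_pos: [0.6255, -0.2273, 0.3087]
eef_rot: [-0.003, -0.009, 1.0, 0.001]
wrist_force: [-0.4, 0.2, -1.4]
opening: 0.18
```

Request:
{"fn": "play_rows", "kwargs": {
  "increments": [
    {"offset": [0.13, 0.29, 0], "turn": [0, 0, 0]},
    {"offset": [0.25, 0.58, 0], "turn": [0, 0, 0]},
    {"offset": [0.376, 0.865, 0.005], "turn": [0, 0, 0]}
  ]
}}

```text
time: 37.2
tcp_pos: [0.5944, -0.1583, 0.3095]
eef_rot: [-0.002, -0.007, 1.0, 0.001]
wrist_force: [0.4, 1.2, 0.0]
opening: 0.182
```

Request:
{"fn": "play_rows", "kwargs": {
  "increments": [
    {"offset": [0.13, 0.29, 0], "turn": [0, 0, 0]},
    {"offset": [0.25, 0.58, 0], "turn": [0, 0, 0]},
    {"offset": [0.376, 0.865, 0.005], "turn": [0, 0, 0]}
  ]
}}

```text
time: 37.5
tcp_pos: [0.563, -0.0895, 0.3095]
eef_rot: [-0.002, -0.007, 1.0, 0.0]
wrist_force: [0.3, -0.2, -0.6]
opening: 0.178
```

Request:
{"fn": "play_rows", "kwargs": {
  "increments": [
    {"offset": [0.13, 0.29, 0], "turn": [0, 0, 0]},
    {"offset": [0.25, 0.58, 0], "turn": [0, 0, 0]},
    {"offset": [0.376, 0.865, 0.005], "turn": [0, 0, 0]}
  ]
}}

```text
time: 37.8
tcp_pos: [0.5317, -0.0209, 0.3093]
eef_rot: [-0.001, -0.007, 1.0, 0.0]
wrist_force: [0.2, -0.3, -1.6]
opening: 0.173
```

Request:
{"fn": "play_rows", "kwargs": {
  "increments": [
    {"offset": [0.13, 0.29, 0], "turn": [0, 0, 0]},
    {"offset": [0.25, 0.58, 0], "turn": [0, 0, 0]},
    {"offset": [0.376, 0.865, 0.005], "turn": [0, 0, 0]}
  ]
}}

```text
time: 38.1
tcp_pos: [0.5004, 0.0477, 0.3089]
eef_rot: [-0.001, -0.007, 1.0, 0.0]
wrist_force: [0.9, 1.1, -1.0]
opening: 0.183
```

Request:
{"fn": "play_rows", "kwargs": {
  "increments": [
    {"offset": [0.13, 0.29, 0], "turn": [0, 0, 0]},
    {"offset": [0.25, 0.58, 0], "turn": [0, 0, 0]},
    {"offset": [0.376, 0.865, 0.005], "turn": [0, 0, 0]}
  ]
}}

```text
time: 38.4
tcp_pos: [0.4691, 0.1162, 0.3086]
eef_rot: [-0.001, -0.007, 1.0, -0.0]
wrist_force: [0.1, 0.3, -1.8]
opening: 0.182
```

Request:
{"fn": "play_rows", "kwargs": {
  "increments": [
    {"offset": [0.13, 0.29, 0], "turn": [0, 0, 0]},
    {"offset": [0.25, 0.58, 0], "turn": [0, 0, 0]},
    {"offset": [0.376, 0.865, 0.005], "turn": [0, 0, 0]},
    {"offset": [0.376, 0.865, 0.005], "turn": [0, 0, 0]},
    {"offset": [0.376, 0.865, 0.005], "turn": [0, 0, 0]}
  ]
}}

```text
time: 38.9
tcp_pos: [0.4385, 0.184, 0.3086]
eef_rot: [-0.001, -0.009, 1.0, -0.001]
wrist_force: [-0.2, -0.5, -1.5]
opening: 0.184
```

```bash
python3 - <<'E'
from ent import *
s=arm.read_state(); print(s["tcp_pos"],s["wrist_force"]); plan(ent(2,off=.023,z=.1973),91,n=1)
E
```

```text
[0.43849108 0.18404472 0.30862721] [-0.23539367 -0.51135926 -1.52058592]
turn [-0.0008 -0.0012 -0.0001]
calls 1 each [-0.0039  0.0043  1.3916] total [-0.004  0.004  1.392]
```

Request:
{"fn": "play_rows", "kwargs": {
  "increments": [
    {"offset": [0, 0.004, 0.4], "turn": [0, 0, 0]},
    {"offset": [-0.004, 0.004, 0.8], "turn": [0, 0, 0]},
    {"offset": [-0.004, 0.004, 0.95], "turn": [0, 0, 0]},
    {"offset": [-0.004, 0.004, 0.95], "turn": [0, 0, 0]},
    {"offset": [-0.004, 0.004, 0.95], "turn": [0, 0, 0]}
  ]
}}

```text
time: 39.4
tcp_pos: [0.4404, 0.1842, 0.2345]
eef_rot: [0.0, -0.008, 1.0, 0.0]
wrist_force: [0.0, 0.4, -0.3]
opening: 0.182
```

Request:
{"fn": "play_rows", "kwargs": {
  "increments": [
    {"offset": [0, 0, 0.1], "turn": [0, 0, 0]},
    {"offset": [0, 0, 0.2], "turn": [0, 0, 0]},
    {"offset": [0, 0, 0.3], "turn": [0, 0, 0]},
    {"offset": [0, 0, 0.4], "turn": [0, 0, 0]},
    {"offset": [0, 0, 0.46], "turn": [0, 0, 0]},
    {"offset": [0, 0, 0.46], "turn": [0, 0, 0]},
    {"offset": [0, 0, 0.46], "turn": [0, 0, 0]}
  ]
}}

```text
time: 40.1
tcp_pos: [0.4395, 0.1845, 0.1969]
eef_rot: [-0.0, -0.009, 1.0, -0.0]
wrist_force: [0.6, -0.5, -0.5]
opening: 0.179
```

```bash
python3 - <<'E'
from ent import *
for _ in range(3): s=arm.read_state(); print(s["tcp_pos"].round(4),s["wrist_force"].round(1)); cap("top")
plan(ent(2,off=.007,z=.1973),91,n=1)
E
```

```text
[0.4395 0.1845 0.1969] [ 0.6 -0.5 -0.5]
[0.4398 0.1846 0.1972] [-0.8 -0.7 -1.2]
[0.4399 0.1846 0.1973] [-0.4 -0.5 -1. ]
turn [0.0002 0.0005 0.    ]
calls 1 each [ 0.0138 -0.2022  0.0017] total [ 0.014 -0.202  0.002]
```

Request:
{"fn": "play_rows", "kwargs": {
  "increments": [
    {"offset": [0, -0.05, 0], "turn": [0, 0, 0]},
    {"offset": [0.01, -0.1, 0], "turn": [0, 0, 0]},
    {"offset": [0.01, -0.15, 0], "turn": [0, 0, 0]},
    {"offset": [0.01, -0.205, 0], "turn": [0, 0, 0]},
    {"offset": [0.01, -0.205, 0], "turn": [0, 0, 0]},
    {"offset": [0.01, -0.205, 0], "turn": [0, 0, 0]}
  ]
}}

```text
time: 40.85
tcp_pos: [0.439, 0.1679, 0.197]
eef_rot: [-0.0, -0.008, 1.0, 0.0]
wrist_force: [-0.3, 1.1, -2.0]
opening: 0.179
```

Request:
{"fn": "play_rows", "kwargs": {
  "increments": [
    {"offset": [0, 0, -0.08], "turn": [0, 0, 0]},
    {"offset": [0, 0, -0.16], "turn": [0, 0, 0]},
    {"offset": [0, 0, -0.24], "turn": [0, 0, 0]},
    {"offset": [0, 0, -0.32], "turn": [0, 0, 0]},
    {"offset": [0, 0, -0.4], "turn": [0, 0, 0]},
    {"offset": [0, 0, -0.4], "turn": [0, 0, 0]},
    {"offset": [0, 0, -0.4], "turn": [0, 0, 0]}
  ]
}}

```text
time: 41.55
tcp_pos: [0.439, 0.168, 0.2292]
eef_rot: [0.0, -0.009, 1.0, -0.0]
wrist_force: [0.6, 0.1, -3.0]
opening: 0.18
```

```bash
python3 - <<'E'
from ent import *
from tray import *
for _ in range(4): s=arm.read_state(); print(s["tcp_pos"].round(4),s["wrist_force"].round(1)); cap("top")
tray()
plan((s["tcp_pos"][0],s["tcp_pos"][1],.338),91)
plan(slot((.5745,-.193),4.8,(-.036,.06),91,.338),91,frm=(s["tcp_pos"][0],s["tcp_pos"][1],.338))
E
```

```text
[0.439  0.168  0.2292] [ 0.6  0.1 -3. ]
[0.4388 0.168  0.2288] [ 0.1  0.4 -3.3]
[0.4387 0.1679 0.2287] [-1.1  0.8 -3.1]
[0.4387 0.1679 0.2286] [-0.   0.1 -3.1]
scene [ 548.8 -189. ] [233.2 271. ] 4.5
top [ 567.5 -184.8] [190.7 270.4] 4.8
turn [-0.0001 -0.0001  0.    ]
calls 2 each [ 0.0021 -0.0008 -0.6817] total [ 0.004 -0.002 -1.363]
calls 4 each [-0.28   -0.9336  0.    ] total [-1.12  -3.734  0.   ]
```

Request:
{"fn": "play_rows", "kwargs": {
  "increments": [
    {"offset": [0, 0, -0.15], "turn": [0, 0, 0]},
    {"offset": [0, 0, -0.3], "turn": [0, 0, 0]},
    {"offset": [0, 0, -0.45], "turn": [0, 0, 0]},
    {"offset": [0, 0, -0.6], "turn": [0, 0, 0]},
    {"offset": [0, 0, -0.7], "turn": [0, 0, 0]}
  ]
}}

```text
time: 42.55
tcp_pos: [0.4398, 0.1683, 0.2872]
eef_rot: [0.001, -0.009, 1.0, 0.0]
wrist_force: [0.5, 0.2, -3.7]
opening: 0.181
```

Request:
{"fn": "play_rows", "kwargs": {
  "increments": [
    {"offset": [0, 0, -0.15], "turn": [0, 0, 0]},
    {"offset": [0, 0, -0.3], "turn": [0, 0, 0]},
    {"offset": [0, 0, -0.45], "turn": [0, 0, 0]},
    {"offset": [0, 0, -0.6], "turn": [0, 0, 0]},
    {"offset": [0, 0, -0.67], "turn": [0, 0, 0]},
    {"offset": [0, 0, -0.67], "turn": [0, 0, 0]}
  ]
}}

```text
time: 43.15
tcp_pos: [0.4397, 0.1682, 0.3399]
eef_rot: [0.001, -0.009, 1.0, 0.0]
wrist_force: [0.3, -0.7, -3.4]
opening: 0.181
```

```bash
python3 - <<'E'
from ent import *
from tray import *
s=arm.read_state(); print(s["tcp_pos"].round(4),s["wrist_force"].round(1)); tray();tray()
p,d=cap("scene"); cr=cv2.resize(p[170:305,170:300],(520,540),interpolation=cv2.INTER_CUBIC); save("t2.png",np.clip(cr*1.5,0,255).astype(np.uint8))
E
```

```text
[0.4397 0.1682 0.3399] [ 0.3 -0.7 -3.4]
scene [ 550.3 -189.2] [230.1 271.3] 4.7
top [ 567.5 -184.7] [190.7 270.1] 4.8
scene [ 548.3 -189. ] [233.5 271.5] 5.0
top [ 567.4 -184.9] [191.  270.6] 4.8
```

View pics/t2.png

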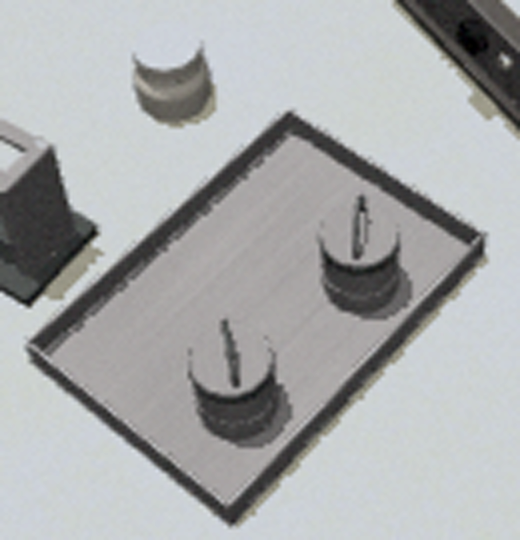

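```bash
cat > chk.py <<'E'
from tray import *
def chk(c,yaw):
    y=np.radians(yaw); ex=np.array([np.cos(y),np.sin(y)]); ey=np.array([-ex[1],ex[0]])
    from scipy import ndimage
    for n in("scene","top"):
        W=world(n,np.median([cap(n)[1] for _ in range(3)],0)); q=np.stack([(W[...,:2]-c)@ex,(W[...,:2]-c)@ey],-1)
        m=(abs(q[...,0])<.09)&(abs(q[...,1])<.13)&(W[...,2]>.054)&(W[...,2]<.071); L,k=ndimage.label(m)
        for i in range(1,k+1):
            if (L==i).sum()>30: a=q[L==i]*1000; print(n,(L==i).sum(),'mid',((a.max(0)+a.min(0))/2).round(0),'ext',(a.max(0)-a.min(0)).round(0), 'z',np.median(W[L==i][:,2]).round(4))
E
python3 - <<'E'
from chk import *
chk(np.array([.568,-.186]),4.8)
s=arm.read_state(); print(s["tcp_pos"]); plan(slot((.568,-.186),4.8,(-.036,.06),91,.338),91)
E
```

```text
scene 258 mid [43. 57.] ext [52. 54.] z 0.0619
scene 310 mid [ 42. -70.] ext [53. 55.] z 0.0618
top 178 mid [ 39. -67.] ext [53. 53.] z 0.0621
top 177 mid [39. 60.] ext [53. 53.] z 0.0625
[0.43906399 0.16804939 0.33866552]
turn [ 0.  0. -0.]
calls 4 each [-0.2589 -0.9118  0.0021] total [-1.036 -3.647  0.008]
```

Request:
{"fn": "play_rows", "kwargs": {
  "increments": [
    {"offset": [-0.02, -0.07, 0], "turn": [0, 0, 0]},
    {"offset": [-0.06, -0.2, 0], "turn": [0, 0, 0]},
    {"offset": [-0.12, -0.42, 0], "turn": [0, 0, 0]},
    {"offset": [-0.19, -0.67, 0], "turn": [0, 0, 0]},
    {"offset": [-0.259, -0.912, 0], "turn": [0, 0, 0]}
  ]
}}

```text
time: 44.6
tcp_pos: [0.4614, 0.0939, 0.3387]
eef_rot: [0.0, -0.009, 1.0, -0.0]
wrist_force: [0.3, 0.3, -3.5]
opening: 0.18
```

Request:
{"fn": "play_rows", "kwargs": {
  "increments": [
    {"offset": [-0.065, -0.23, 0], "turn": [0, 0, 0]},
    {"offset": [-0.13, -0.46, 0], "turn": [0, 0, 0]},
    {"offset": [-0.195, -0.69, 0], "turn": [0, 0, 0]},
    {"offset": [-0.259, -0.912, 0], "turn": [0, 0, 0]}
  ]
}}

```text
time: 45.0
tcp_pos: [0.4832, 0.0211, 0.3386]
eef_rot: [0.0, -0.008, 1.0, -0.0]
wrist_force: [0.2, 0.3, -3.0]
opening: 0.181
```

Request:
{"fn": "play_rows", "kwargs": {
  "increments": [
    {"offset": [-0.065, -0.23, 0], "turn": [0, 0, 0]},
    {"offset": [-0.13, -0.46, 0], "turn": [0, 0, 0]},
    {"offset": [-0.195, -0.69, 0], "turn": [0, 0, 0]},
    {"offset": [-0.259, -0.912, 0], "turn": [0, 0, 0]}
  ]
}}

```text
time: 45.4
tcp_pos: [0.5051, -0.0515, 0.3386]
eef_rot: [-0.0, -0.008, 1.0, -0.0]
wrist_force: [0.6, 0.3, -3.3]
opening: 0.177
```

Request:
{"fn": "play_rows", "kwargs": {
  "increments": [
    {"offset": [-0.06, -0.21, 0], "turn": [0, 0, 0]},
    {"offset": [-0.12, -0.42, 0], "turn": [0, 0, 0]},
    {"offset": [-0.17, -0.61, 0], "turn": [0, 0, 0]},
    {"offset": [-0.22, -0.77, 0], "turn": [0, 0, 0]},
    {"offset": [-0.25, -0.88, 0], "turn": [0, 0, 0]},
    {"offset": [-0.259, -0.912, 0], "turn": [0, 0, 0]},
    {"offset": [-0.259, -0.912, 0], "turn": [0, 0, 0]}
  ]
}}

```text
time: 46.1
tcp_pos: [0.527, -0.1224, 0.3385]
eef_rot: [-0.0, -0.009, 1.0, 0.0]
wrist_force: [0.1, 0.1, -3.0]
opening: 0.181
```

```bash
python3 - <<'E'
from tray import *
s=arm.read_state(); print(s["tcp_pos"].round(4),s["wrist_force"].round(1)); tray()
plan(slot((.568,-.186),4.8,(-.036,.06),91,.1805),91,n=1)
E
```

```text
[ 0.527  -0.1224  0.3385] [ 0.1  0.1 -3. ]
scene [ 548.6 -189.2] [232.7 271. ] 4.8
top [ 567.2 -184.9] [188.6 270.3] 4.3
turn [ 0.0002 -0.      0.0005]
calls 1 each [-1.2000e-03 -6.5000e-03  1.9772e+00] total [-1.000e-03 -7.000e-03  1.977e+00]
```

Request:
{"fn": "play_rows", "kwargs": {
  "increments": [
    {"offset": [0, 0, 0.1], "turn": [0, 0, 0]},
    {"offset": [0, 0, 0.3], "turn": [0, 0, 0]},
    {"offset": [0, 0, 0.5], "turn": [0, 0, 0]},
    {"offset": [0, 0, 0.7], "turn": [0, 0, 0]},
    {"offset": [0, 0, 0.9], "turn": [0, 0, 0]}
  ]
}}

```text
time: 46.9
tcp_pos: [0.5267, -0.122, 0.2654]
eef_rot: [-0.0, -0.009, 1.0, 0.0]
wrist_force: [-0.2, -0.0, -4.1]
opening: 0.177
```

Request:
{"fn": "play_rows", "kwargs": {
  "increments": [
    {"offset": [0, 0, 0.2], "turn": [0, 0, 0]},
    {"offset": [0, 0, 0.4], "turn": [0, 0, 0]},
    {"offset": [0, 0, 0.5], "turn": [0, 0, 0]},
    {"offset": [0, 0, 0.58], "turn": [0, 0, 0]},
    {"offset": [0, 0, 0.66], "turn": [0, 0, 0]},
    {"offset": [0, 0, 0.74], "turn": [0, 0, 0]},
    {"offset": [0, 0, 0.82], "turn": [0, 0, 0]},
    {"offset": [0, 0, 0.9], "turn": [0, 0, 0]},
    {"offset": [0, 0, 0.98], "turn": [0, 0, 0]},
    {"offset": [0, 0, 1], "turn": [0, 0, 0]},
    {"offset": [0, 0, 1], "turn": [0, 0, 0]}
  ]
}}

```text
time: 48.0
tcp_pos: [0.5271, -0.1223, 0.1865]
eef_rot: [-0.0, -0.009, 1.0, 0.0]
wrist_force: [0.1, 0.3, -0.3]
opening: 0.182
```

Request:
{"fn": "play_rows", "kwargs": {
  "increments": [
    {"offset": [0, 0, 0.04], "turn": [0, 0, 0]},
    {"offset": [0, 0, 0.08], "turn": [0, 0, 0]},
    {"offset": [0, 0, 0.08], "turn": [0, 0, 0]},
    {"offset": [0, 0.06, 0.08], "turn": [0, 0, 0]},
    {"offset": [0, 0.12, 0.08], "turn": [0, 0, 0]},
    {"offset": [0, 0.18, 0.08], "turn": [0, 0, 0]},
    {"offset": [0, 0.22, 0.08], "turn": [0, 0, 0]},
    {"offset": [0, 0.22, 0.08], "turn": [0, 0, 0]},
    {"offset": [0, 0.22, 0.08], "turn": [0, 0, 0]}
  ]
}}

```text
time: 48.9
tcp_pos: [0.5267, -0.1045, 0.1803]
eef_rot: [0.0, -0.009, 1.0, -0.0]
wrist_force: [-0.8, 0.1, -0.7]
opening: 0.176
```

Request:
{"fn": "play_rows", "kwargs": {
  "increments": [
    {"offset": [0, 0, -0.15], "turn": [0, 0, 0]},
    {"offset": [0, 0, -0.4], "turn": [0, 0, 0]},
    {"offset": [0, 0, -0.7], "turn": [0, 0, 0]},
    {"offset": [0, 0, -1], "turn": [0, 0, 0]}
  ]
}}

```text
time: 49.3
tcp_pos: [0.5267, -0.1049, 0.2618]
eef_rot: [0.0, -0.009, 1.0, -0.0]
wrist_force: [0.7, -1.0, -2.2]
opening: 0.181
```

Request:
{"fn": "play_rows", "kwargs": {
  "increments": [
    {"offset": [0, 0, -0.5], "turn": [0, 0, 0]},
    {"offset": [0, 0, -0.65], "turn": [0, 0, 0]},
    {"offset": [0, 0, -0.65], "turn": [0, 0, 0]},
    {"offset": [0, 0, -0.65], "turn": [0, 0, 0]}
  ]
}}

```text
time: 49.7
tcp_pos: [0.5261, -0.1046, 0.3113]
eef_rot: [-0.001, -0.009, 1.0, 0.0]
wrist_force: [-0.0, 1.0, -1.6]
opening: 0.181
```

```bash
python3 - <<'E'
from ent import *
print(arm.read_state()["tcp_pos"],arm.read_state()["wrist_force"]); plan(ent(0,off=.023),93)
E
```

```text
[ 0.52607056 -0.10461512  0.31132769] [-0.00172637  0.95237262 -1.60484462]
turn [ 0.0003 -0.0008 -0.0223]
calls 4 each [-0.2394  0.7872  0.0073] total [-0.958  3.149  0.029]
```

Request:
{"fn": "play_rows", "kwargs": {
  "increments": [
    {"offset": [0, 0, 0], "turn": [0, 0, -0.022]},
    {"offset": [0, 0, 0], "turn": [0, 0, -0.022]}
  ]
}}

```text
time: 49.9
tcp_pos: [0.5253, -0.1043, 0.3095]
eef_rot: [-0.002, -0.026, 1.0, 0.001]
wrist_force: [-0.7, 0.4, -1.6]
opening: 0.181
```

Request:
{"fn": "play_rows", "kwargs": {
  "increments": [
    {"offset": [-0.08, 0.26, 0], "turn": [0, 0, 0]},
    {"offset": [-0.16, 0.52, 0], "turn": [0, 0, 0]},
    {"offset": [-0.239, 0.787, 0.007], "turn": [0, 0, 0]}
  ]
}}

```text
time: 50.2
tcp_pos: [0.5418, -0.0402, 0.3097]
eef_rot: [-0.002, -0.025, 1.0, 0.0]
wrist_force: [0.4, 0.3, -0.7]
opening: 0.178
```

Request:
{"fn": "play_rows", "kwargs": {
  "increments": [
    {"offset": [-0.08, 0.26, 0], "turn": [0, 0, 0]},
    {"offset": [-0.16, 0.52, 0], "turn": [0, 0, 0]},
    {"offset": [-0.239, 0.787, 0.007], "turn": [0, 0, 0]}
  ]
}}

```text
time: 50.5
tcp_pos: [0.5576, 0.0239, 0.3091]
eef_rot: [-0.002, -0.026, 1.0, 0.0]
wrist_force: [0.2, -0.6, -0.9]
opening: 0.178
```

Request:
{"fn": "play_rows", "kwargs": {
  "increments": [
    {"offset": [-0.08, 0.26, 0], "turn": [0, 0, 0]},
    {"offset": [-0.16, 0.52, 0], "turn": [0, 0, 0]},
    {"offset": [-0.239, 0.787, 0.007], "turn": [0, 0, 0]}
  ]
}}

```text
time: 50.8
tcp_pos: [0.5734, 0.0877, 0.3084]
eef_rot: [-0.002, -0.026, 1.0, -0.0]
wrist_force: [0.1, 0.5, -2.2]
opening: 0.178
```

Request:
{"fn": "play_rows", "kwargs": {
  "increments": [
    {"offset": [-0.08, 0.26, 0], "turn": [0, 0, 0]},
    {"offset": [-0.16, 0.52, 0], "turn": [0, 0, 0]},
    {"offset": [-0.239, 0.787, 0.007], "turn": [0, 0, 0]},
    {"offset": [-0.239, 0.787, 0.007], "turn": [0, 0, 0]},
    {"offset": [-0.239, 0.787, 0.007], "turn": [0, 0, 0]}
  ]
}}

```text
time: 51.3
tcp_pos: [0.5891, 0.1507, 0.3081]
eef_rot: [-0.002, -0.026, 1.0, -0.001]
wrist_force: [0.1, 0.8, -1.0]
opening: 0.18
```

```bash
python3 - <<'E'
from ent import *
s=arm.read_state(); print(s["tcp_pos"],s["wrist_force"]); plan(ent(0,off=.023,z=.1973),93,n=1)
E
```

```text
[0.5890938  0.15069007 0.3080893 ] [ 0.09693544  0.83765234 -0.95129188]
turn [-0.0007 -0.0022  0.0002]
calls 1 each [-0.004   0.0033  1.3849] total [-0.004  0.003  1.385]
```

Request:
{"fn": "play_rows", "kwargs": {
  "increments": [
    {"offset": [0, 0.003, 0.4], "turn": [0, 0, 0]},
    {"offset": [0, 0.003, 0.8], "turn": [0, 0, 0]},
    {"offset": [0, 0.003, 0.95], "turn": [0, 0, 0]},
    {"offset": [0, 0.003, 0.95], "turn": [0, 0, 0]},
    {"offset": [0, 0.003, 0.95], "turn": [0, 0, 0]}
  ]
}}

```text
time: 51.8
tcp_pos: [0.5905, 0.1505, 0.2348]
eef_rot: [0.0, -0.026, 1.0, -0.0]
wrist_force: [0.8, 0.6, -1.0]
opening: 0.183
```

Request:
{"fn": "play_rows", "kwargs": {
  "increments": [
    {"offset": [0, 0, 0.1], "turn": [0, 0, 0]},
    {"offset": [0, 0, 0.2], "turn": [0, 0, 0]},
    {"offset": [0, 0, 0.3], "turn": [0, 0, 0]},
    {"offset": [0, 0, 0.4], "turn": [0, 0, 0]},
    {"offset": [0, 0, 0.45], "turn": [0, 0, 0]},
    {"offset": [0, 0, 0.45], "turn": [0, 0, 0]},
    {"offset": [0, 0, 0.45], "turn": [0, 0, 0]}
  ]
}}

```text
time: 52.5
tcp_pos: [0.59, 0.1511, 0.1979]
eef_rot: [-0.0, -0.026, 1.0, -0.0]
wrist_force: [1.2, -0.3, -0.6]
opening: 0.176
```

```bash
python3 - <<'E'
from ent import *
for _ in range(3): s=arm.read_state(); print(s["tcp_pos"].round(4),s["wrist_force"].round(1)); cap("top")
plan(ent(0,off=.007,z=.1973),93,n=1)
E
```

```text
[0.59   0.1511 0.1979] [ 1.2 -0.3 -0.6]
[0.5902 0.1511 0.1982] [-0.1  0.  -0.5]
[0.5903 0.1511 0.1984] [-0.2  0.1  0.3]
turn [ 0.0001  0.0006 -0.0002]
calls 1 each [ 0.0119 -0.2009  0.015 ] total [ 0.012 -0.201  0.015]
```

Request:
{"fn": "play_rows", "kwargs": {
  "increments": [
    {"offset": [0, -0.05, 0.01], "turn": [0, 0, 0]},
    {"offset": [0.01, -0.1, 0.01], "turn": [0, 0, 0]},
    {"offset": [0.01, -0.15, 0.01], "turn": [0, 0, 0]},
    {"offset": [0.01, -0.203, 0.01], "turn": [0, 0, 0]},
    {"offset": [0.01, -0.203, 0.01], "turn": [0, 0, 0]},
    {"offset": [0.01, -0.203, 0.01], "turn": [0, 0, 0]}
  ]
}}

```text
time: 53.25
tcp_pos: [0.59, 0.1347, 0.1972]
eef_rot: [-0.0, -0.026, 1.0, 0.0]
wrist_force: [-0.2, 0.2, -1.9]
opening: 0.181
```

Request:
{"fn": "play_rows", "kwargs": {
  "increments": [
    {"offset": [0, 0, -0.08], "turn": [0, 0, 0]},
    {"offset": [0, 0, -0.16], "turn": [0, 0, 0]},
    {"offset": [0, 0, -0.24], "turn": [0, 0, 0]},
    {"offset": [0, 0, -0.32], "turn": [0, 0, 0]},
    {"offset": [0, 0, -0.4], "turn": [0, 0, 0]},
    {"offset": [0, 0, -0.4], "turn": [0, 0, 0]},
    {"offset": [0, 0, -0.4], "turn": [0, 0, 0]}
  ]
}}

```text
time: 53.95
tcp_pos: [0.59, 0.1347, 0.2294]
eef_rot: [0.0, -0.026, 1.0, -0.0]
wrist_force: [0.2, 0.9, -3.1]
opening: 0.179
```

```bash
python3 - <<'E'
from ent import *
from tray import *
for _ in range(4): s=arm.read_state(); print(s["tcp_pos"].round(4),s["wrist_force"].round(1)); cap("top")
tray()
plan((s["tcp_pos"][0],s["tcp_pos"][1],.338),93)
plan(slot((.568,-.186),4.8,(-.036,-.06),93,.338),93,frm=(s["tcp_pos"][0],s["tcp_pos"][1],.338))
E
```

```text
[0.59   0.1347 0.2294] [ 0.2  0.9 -3.1]
[0.5898 0.1347 0.229 ] [ 0.3  0.3 -3.6]
[0.5897 0.1347 0.2288] [-0.1  0.3 -4. ]
[0.5897 0.1347 0.2287] [ 0.1  0.2 -3.3]
scene [ 552.5 -189.2] [226.  270.9] 4.6
top [ 568.  -184.5] [191.7 270. ] 4.8
turn [-0.     -0.0002 -0.0002]
calls 2 each [ 1.700e-03 -5.000e-04 -6.809e-01] total [ 3.000e-03 -1.000e-03 -1.362e+00]
calls 5 each [ 0.1813 -0.933   0.    ] total [ 0.907 -4.665  0.   ]
```

Request:
{"fn": "play_rows", "kwargs": {
  "increments": [
    {"offset": [0, 0, -0.15], "turn": [0, 0, 0]},
    {"offset": [0, 0, -0.3], "turn": [0, 0, 0]},
    {"offset": [0, 0, -0.45], "turn": [0, 0, 0]},
    {"offset": [0, 0, -0.6], "turn": [0, 0, 0]},
    {"offset": [0, 0, -0.7], "turn": [0, 0, 0]}
  ]
}}

```text
time: 54.95
tcp_pos: [0.5908, 0.1349, 0.2876]
eef_rot: [0.001, -0.026, 1.0, 0.0]
wrist_force: [-0.4, 0.9, -2.4]
opening: 0.18
```

Request:
{"fn": "play_rows", "kwargs": {
  "increments": [
    {"offset": [0, 0, -0.15], "turn": [0, 0, 0]},
    {"offset": [0, 0, -0.3], "turn": [0, 0, 0]},
    {"offset": [0, 0, -0.45], "turn": [0, 0, 0]},
    {"offset": [0, 0, -0.6], "turn": [0, 0, 0]},
    {"offset": [0, 0, -0.67], "turn": [0, 0, 0]},
    {"offset": [0, 0, -0.67], "turn": [0, 0, 0]}
  ]
}}

```text
time: 55.55
tcp_pos: [0.5906, 0.1348, 0.3403]
eef_rot: [0.001, -0.026, 1.0, 0.0]
wrist_force: [0.1, 0.5, -2.6]
opening: 0.181
```

Request:
{"fn": "play_rows", "kwargs": {
  "increments": [
    {"offset": [0.015, -0.07, 0], "turn": [0, 0, 0]},
    {"offset": [0.04, -0.21, 0], "turn": [0, 0, 0]},
    {"offset": [0.085, -0.44, 0], "turn": [0, 0, 0]},
    {"offset": [0.135, -0.69, 0], "turn": [0, 0, 0]},
    {"offset": [0.181, -0.933, 0], "turn": [0, 0, 0]}
  ]
}}

```text
time: 56.05
tcp_pos: [0.5786, 0.0578, 0.3378]
eef_rot: [-0.001, -0.026, 1.0, -0.0]
wrist_force: [-0.4, 0.5, -2.5]
opening: 0.177
```

Request:
{"fn": "play_rows", "kwargs": {
  "increments": [
    {"offset": [0.045, -0.23, 0], "turn": [0, 0, 0]},
    {"offset": [0.09, -0.46, 0], "turn": [0, 0, 0]},
    {"offset": [0.135, -0.7, 0], "turn": [0, 0, 0]},
    {"offset": [0.181, -0.933, 0], "turn": [0, 0, 0]}
  ]
}}

```text
time: 56.45
tcp_pos: [0.5679, -0.0175, 0.3379]
eef_rot: [-0.001, -0.026, 1.0, -0.0]
wrist_force: [0.4, -0.5, -2.8]
opening: 0.177
```

Request:
{"fn": "play_rows", "kwargs": {
  "increments": [
    {"offset": [0.045, -0.23, 0], "turn": [0, 0, 0]},
    {"offset": [0.09, -0.46, 0], "turn": [0, 0, 0]},
    {"offset": [0.135, -0.7, 0], "turn": [0, 0, 0]},
    {"offset": [0.181, -0.933, 0], "turn": [0, 0, 0]}
  ]
}}

```text
time: 56.85
tcp_pos: [0.5572, -0.0927, 0.3379]
eef_rot: [-0.001, -0.026, 1.0, 0.0]
wrist_force: [0.1, 0.2, -3.8]
opening: 0.183
```

Request:
{"fn": "play_rows", "kwargs": {
  "increments": [
    {"offset": [0.045, -0.23, 0], "turn": [0, 0, 0]},
    {"offset": [0.09, -0.46, 0], "turn": [0, 0, 0]},
    {"offset": [0.135, -0.7, 0], "turn": [0, 0, 0]},
    {"offset": [0.181, -0.933, 0], "turn": [0, 0, 0]}
  ]
}}

```text
time: 57.25
tcp_pos: [0.5465, -0.1679, 0.3379]
eef_rot: [-0.001, -0.026, 1.0, 0.0]
wrist_force: [0.1, 0.2, -3.0]
opening: 0.179
```

Request:
{"fn": "play_rows", "kwargs": {
  "increments": [
    {"offset": [0.045, -0.22, 0], "turn": [0, 0, 0]},
    {"offset": [0.085, -0.43, 0], "turn": [0, 0, 0]},
    {"offset": [0.12, -0.62, 0], "turn": [0, 0, 0]},
    {"offset": [0.155, -0.79, 0], "turn": [0, 0, 0]},
    {"offset": [0.174, -0.9, 0], "turn": [0, 0, 0]},
    {"offset": [0.181, -0.933, 0], "turn": [0, 0, 0]},
    {"offset": [0.181, -0.933, 0], "turn": [0, 0, 0]}
  ]
}}

```text
time: 57.95
tcp_pos: [0.5371, -0.2419, 0.3387]
eef_rot: [-0.0, -0.026, 1.0, 0.0]
wrist_force: [0.0, -0.4, -2.6]
opening: 0.182
```

```bash
python3 - <<'E'
from tray import *
s=arm.read_state(); print(s["tcp_pos"].round(4),s["wrist_force"].round(1)); tray()
plan(slot((.568,-.186),4.8,(-.036,-.06),93,.1805),93,n=1)
E
```

```text
[ 0.5371 -0.2419  0.3387] [ 0.  -0.4 -2.6]
scene [ 549.1 -188.8] [232.1 271.6] 4.7
top [ 567.6 -184.5] [190.6 269.8] 4.8
turn [ 0.0002 -0.      0.0003]
calls 1 each [ 0.006  -0.0088  1.9787] total [ 0.006 -0.009  1.979]
```

Request:
{"fn": "play_rows", "kwargs": {
  "increments": [
    {"offset": [0, 0, 0.1], "turn": [0, 0, 0]},
    {"offset": [0, 0, 0.3], "turn": [0, 0, 0]},
    {"offset": [0, 0, 0.5], "turn": [0, 0, 0]},
    {"offset": [0, 0, 0.7], "turn": [0, 0, 0]},
    {"offset": [0, 0, 0.9], "turn": [0, 0, 0]}
  ]
}}

```text
time: 58.75
tcp_pos: [0.5369, -0.2414, 0.2655]
eef_rot: [-0.0, -0.026, 1.0, 0.0]
wrist_force: [0.2, 0.1, -2.3]
opening: 0.178
```

Request:
{"fn": "play_rows", "kwargs": {
  "increments": [
    {"offset": [0, 0, 0.2], "turn": [0, 0, 0]},
    {"offset": [0, 0, 0.4], "turn": [0, 0, 0]},
    {"offset": [0, 0, 0.5], "turn": [0, 0, 0]},
    {"offset": [0, 0, 0.58], "turn": [0, 0, 0]},
    {"offset": [0, 0, 0.66], "turn": [0, 0, 0]},
    {"offset": [0, 0, 0.74], "turn": [0, 0, 0]},
    {"offset": [0, 0, 0.82], "turn": [0, 0, 0]},
    {"offset": [0, 0, 0.9], "turn": [0, 0, 0]},
    {"offset": [0, 0, 0.98], "turn": [0, 0, 0]},
    {"offset": [0, 0, 1], "turn": [0, 0, 0]},
    {"offset": [0, 0, 1], "turn": [0, 0, 0]}
  ]
}}

```text
time: 59.85
tcp_pos: [0.5371, -0.2417, 0.1867]
eef_rot: [-0.0, -0.026, 1.0, -0.0]
wrist_force: [-0.5, -0.7, -1.4]
opening: 0.177
```

Request:
{"fn": "play_rows", "kwargs": {
  "increments": [
    {"offset": [0, 0, 0.04], "turn": [0, 0, 0]},
    {"offset": [0, 0, 0.08], "turn": [0, 0, 0]},
    {"offset": [0, 0, 0.08], "turn": [0, 0, 0]},
    {"offset": [0, 0.06, 0.08], "turn": [0, 0, 0]},
    {"offset": [0, 0.12, 0.08], "turn": [0, 0, 0]},
    {"offset": [0, 0.18, 0.08], "turn": [0, 0, 0]},
    {"offset": [0, 0.22, 0.08], "turn": [0, 0, 0]},
    {"offset": [0, 0.22, 0.08], "turn": [0, 0, 0]},
    {"offset": [0, 0.22, 0.08], "turn": [0, 0, 0]}
  ]
}}

```text
time: 60.75
tcp_pos: [0.5363, -0.224, 0.1805]
eef_rot: [0.0, -0.026, 1.0, -0.0]
wrist_force: [0.6, 1.1, -0.7]
opening: 0.181
```

Request:
{"fn": "play_rows", "kwargs": {
  "increments": [
    {"offset": [0, 0, -0.15], "turn": [0, 0, 0]},
    {"offset": [0, 0, -0.4], "turn": [0, 0, 0]},
    {"offset": [0, 0, -0.7], "turn": [0, 0, 0]},
    {"offset": [0, 0, -1], "turn": [0, 0, 0]}
  ]
}}

```text
time: 61.15
tcp_pos: [0.5362, -0.2244, 0.262]
eef_rot: [0.0, -0.026, 1.0, -0.0]
wrist_force: [0.7, 0.5, -0.7]
opening: 0.179
```

Request:
{"fn": "play_rows", "kwargs": {
  "increments": [
    {"offset": [0, 0, -0.5], "turn": [0, 0, 0]},
    {"offset": [0, 0, -0.65], "turn": [0, 0, 0]},
    {"offset": [0, 0, -0.65], "turn": [0, 0, 0]},
    {"offset": [0, 0, -0.65], "turn": [0, 0, 0]}
  ]
}}

```text
time: 61.55
tcp_pos: [0.5356, -0.2239, 0.3115]
eef_rot: [-0.001, -0.026, 1.0, 0.0]
wrist_force: [0.9, 0.4, -1.5]
opening: 0.179
```

```bash
python3 - <<'E'
from ent import *
s=arm.read_state(); print(s["tcp_pos"],s["wrist_force"]); plan((.3897,-.2750,.312),12.4)
p,d=cap("scene"); np.savez("scene5.npz",p=p,d=d); cr=cv2.resize(p[60:310,90:400],None,fx=2.5,fy=2.4,interpolation=cv2.INTER_CUBIC); save("all.png",np.clip(cr*1.5,0,255).astype(np.uint8))
E
```

```text
[ 0.53561507 -0.22394167  0.31147752] [ 0.85207115  0.35338301 -1.46205375]
turn [-2.000e-04 -9.000e-04  8.952e-01]
calls 2 each [-0.1158 -0.9592 -0.0033] total [-0.232 -1.918 -0.007]
```

View pics/all.png

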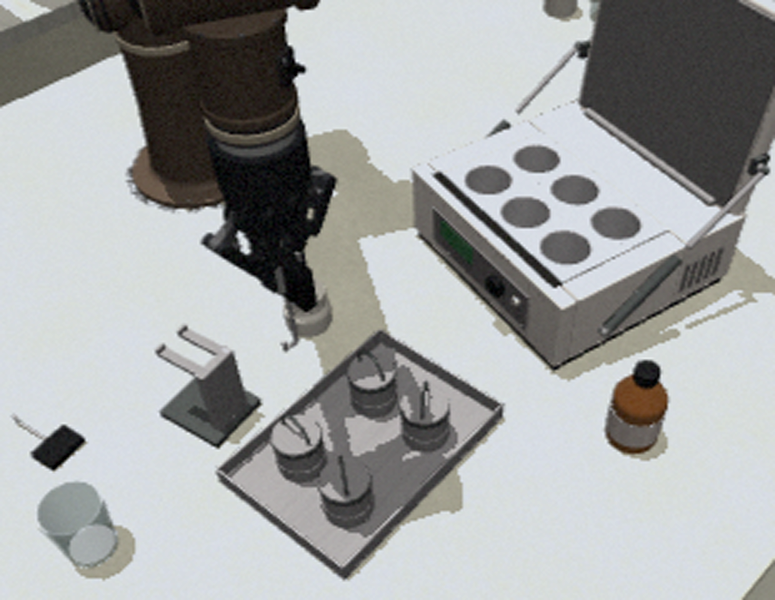

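Request:
{"fn": "play_rows", "kwargs": {
  "increments": [
    {"offset": [0, 0, 0], "turn": [0, 0, 0.09]},
    {"offset": [0, 0, 0], "turn": [0, 0, 0.18]},
    {"offset": [0, 0, 0], "turn": [0, 0, 0.27]},
    {"offset": [0, 0, 0], "turn": [0, 0, 0.36]},
    {"offset": [0, 0, 0], "turn": [0, 0, 0.45]},
    {"offset": [0, 0, 0], "turn": [0, 0, 0.54]},
    {"offset": [0, 0, 0], "turn": [0, 0, 0.63]},
    {"offset": [0, 0, 0], "turn": [0, 0, 0.72]},
    {"offset": [0, 0, 0], "turn": [0, 0, 0.81]},
    {"offset": [0, 0, 0], "turn": [0, 0, 0.8952]},
    {"offset": [0, 0, 0], "turn": [0, 0, 0.8952]},
    {"offset": [0, 0, 0], "turn": [0, 0, 0.8952]}
  ]
}}

```text
time: 62.8
tcp_pos: [0.5354, -0.2237, 0.3104]
eef_rot: [-0.002, 0.625, 0.78, -0.0]
wrist_force: [0.1, 0.6, -0.6]
opening: 0.181
```

Request:
{"fn": "play_rows", "kwargs": {
  "increments": [
    {"offset": [-0.04, -0.32, 0], "turn": [0, 0, 0]},
    {"offset": [-0.08, -0.64, 0], "turn": [0, 0, 0]},
    {"offset": [-0.116, -0.959, 0], "turn": [0, 0, 0]}
  ]
}}

```text
time: 63.1
tcp_pos: [0.4622, -0.2496, 0.3114]
eef_rot: [-0.001, 0.625, 0.78, -0.0]
wrist_force: [-0.6, -0.4, -0.5]
opening: 0.179
```

Request:
{"fn": "play_rows", "kwargs": {
  "increments": [
    {"offset": [-0.04, -0.32, 0], "turn": [0, 0, 0]},
    {"offset": [-0.08, -0.64, 0], "turn": [0, 0, 0]},
    {"offset": [-0.116, -0.959, 0], "turn": [0, 0, 0]},
    {"offset": [-0.116, -0.959, 0], "turn": [0, 0, 0]},
    {"offset": [-0.116, -0.959, 0], "turn": [0, 0, 0]}
  ]
}}

```text
time: 63.6
tcp_pos: [0.3901, -0.2752, 0.3121]
eef_rot: [0.0, 0.627, 0.779, 0.0]
wrist_force: [-0.4, 0.1, -2.5]
opening: 0.179
```

```bash
python3 - <<'E'
from ent import *
for _ in range(3): s=arm.read_state(); cap("top")
print(s["tcp_pos"],s["eef_rot"].round(3)); plan((.3897,-.2750,.1515),12.4,n=1)
E
```

```text
[ 0.39093187 -0.27508267  0.31229746] [0.    0.626 0.78  0.   ]
turn [ 0.0002 -0.0001  0.001 ]
calls 1 each [ 0.0038 -0.0163  2.01  ] total [ 0.004 -0.016  2.01 ]
```

Request:
{"fn": "play_rows", "kwargs": {
  "increments": [
    {"offset": [0, -0.012, 0.3], "turn": [0, 0, 0]},
    {"offset": [0, -0.012, 0.6], "turn": [0, 0, 0]},
    {"offset": [0, -0.012, 0.9], "turn": [0, 0, 0]},
    {"offset": [0, -0.012, 1], "turn": [0, 0, 0]}
  ]
}}

```text
time: 64.15
tcp_pos: [0.3886, -0.2738, 0.2296]
eef_rot: [-0.003, 0.626, 0.78, 0.0]
wrist_force: [0.0, -0.3, -1.4]
opening: 0.181
```

Request:
{"fn": "play_rows", "kwargs": {
  "increments": [
    {"offset": [0, 0, 0.2], "turn": [0, 0, 0]},
    {"offset": [0, 0, 0.4], "turn": [0, 0, 0]},
    {"offset": [0, 0, 0.6], "turn": [0, 0, 0]},
    {"offset": [0, 0, 0.75], "turn": [0, 0, 0]},
    {"offset": [0, 0, 0.85], "turn": [0, 0, 0]},
    {"offset": [0, 0, 0.93], "turn": [0, 0, 0]},
    {"offset": [0, 0, 0.98], "turn": [0, 0, 0]},
    {"offset": [0, 0, 0.98], "turn": [0, 0, 0]},
    {"offset": [0, 0, 0.98], "turn": [0, 0, 0]}
  ]
}}

```text
time: 65.05
tcp_pos: [0.3897, -0.2757, 0.1544]
eef_rot: [0.0, 0.627, 0.779, -0.0]
wrist_force: [0.4, -0.5, -1.6]
opening: 0.179
```

```bash
python3 - <<'E'
from ent import *
for _ in range(3): s=arm.read_state(); print(s["tcp_pos"].round(4),s["wrist_force"].round(1)); cap("top")
p,d=cap("scene"); cr=cv2.resize(p[175:295,110:210],(500,600),interpolation=cv2.INTER_CUBIC); save("st.png",np.clip(cr*1.6,0,255).astype(np.uint8))
E
```

```text
[ 0.3897 -0.2757  0.1544] [ 0.4 -0.5 -1.6]
[ 0.3898 -0.2758  0.1545] [-0.5  0.3 -0.9]
[ 0.3897 -0.2758  0.1546] [ 0.2 -0.3 -0.8]
```

View pics/st.png

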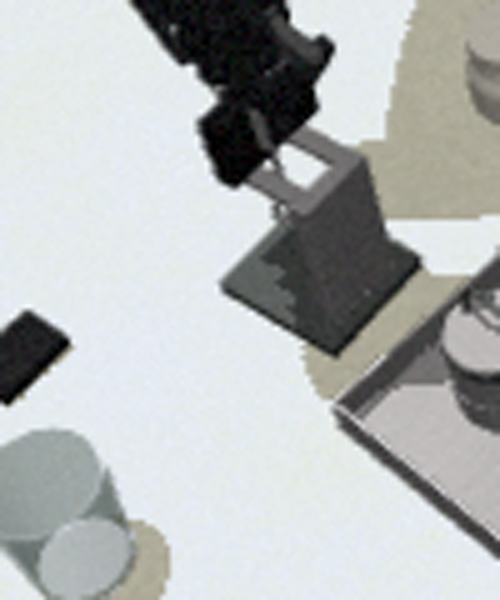

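Request:
{"fn": "play_rows", "kwargs": {
  "increments": [
    {"offset": [0, 0, 0.02], "turn": [0, 0, 0]},
    {"offset": [0, 0, 0.05], "turn": [0, 0, 0]},
    {"offset": [0, 0, 0.05], "turn": [0, 0, 0]},
    {"offset": [0, 0, 0.05], "turn": [0, 0, 0]}
  ]
}}

```text
time: 65.65
tcp_pos: [0.3896, -0.2756, 0.1504]
eef_rot: [0.0, 0.627, 0.779, -0.0]
wrist_force: [-0.9, 0.1, 3.0]
opening: 0.176
```

Request:
{"fn": "play_rows", "kwargs": {
  "increments": [
    {"offset": [0, 0, 0], "turn": [0, 0, 0]},
    {"offset": [0, 0, 0], "turn": [0, 0, 0]},
    {"offset": [0, 0, 0], "turn": [0, 0, 0]},
    {"offset": [0, 0, 0], "turn": [0, 0, 0]},
    {"offset": [0, 0, -0.2], "turn": [0, 0, 0]},
    {"offset": [0, 0, -0.6], "turn": [0, 0, 0]},
    {"offset": [0, 0, -1], "turn": [0, 0, 0]}
  ],
  "claw": 0
}}

```text
time: 66.35
tcp_pos: [0.3888, -0.2749, 0.2301]
eef_rot: [-0.001, 0.627, 0.779, 0.0]
wrist_force: [0.1, -0.6, -0.1]
opening: 0.499
```

Request:
{"fn": "play_rows", "kwargs": {
  "increments": [
    {"offset": [0, 0, -0.5], "turn": [0, 0, 0]},
    {"offset": [0, 0, -1], "turn": [0, 0, 0]},
    {"offset": [0, 0, -1], "turn": [0, 0, 0]}
  ]
}}

```text
time: 66.65
tcp_pos: [0.3924, -0.278, 0.3168]
eef_rot: [0.007, 0.626, 0.779, -0.0]
wrist_force: [0.5, -0.5, 0.1]
opening: 0.493
```

Request:
{"fn": "play_rows", "kwargs": {
  "increments": [
    {"offset": [0, -0.5, 0], "turn": [0, 0, 0]},
    {"offset": [0, -1, 0], "turn": [0, 0, 0]},
    {"offset": [0, -1, 0], "turn": [0, 0, 0]},
    {"offset": [0, -1, 0], "turn": [0, 0, 0]}
  ]
}}

```text
time: 67.05
tcp_pos: [0.3107, -0.2926, 0.3094]
eef_rot: [-0.0, 0.627, 0.779, 0.0]
wrist_force: [1.0, 0.3, 0.4]
opening: 0.502
```

```bash
python3 - <<'E'
from chk import *
for n in("scene","top"):
    p,d=cap(n); np.savez(f"{n}6.npz",p=p,d=d)
a=np.load("scene6.npz")["p"]
save("fin.png",np.clip(cv2.resize(a,(800,600),interpolation=cv2.INTER_CUBIC)*1.4,0,255).astype(np.uint8))
print(arm.read_state()["tcp_pos"],arm.read_state()["wrist_force"])
P,_=load(6)
for p in P:
    h=p[sel(p,(.33,.5),(-.34,-.2),(.145,.2))]; print('hookhandle',rect(h),len(h),np.percentile(h[:,2],[5,50,95]))
    m=sel(p,(.3,.8),(.25,.5),(.2,.42)); q=p[m]; print('lid',np.percentile(q,[5,50,95],axis=0).round(3).tolist())
tray(); chk(np.array([.568,-.186]),4.8)
for n,b in(("amber",(.762,.037)),("jar",(.376,-.102)),("beaker",(.44,-.47))):
  for k in(0,6):
    for i,p in enumerate(load(k)[0]):
        z=dict(amber=(.04,.2),jar=(.045,.09),beaker=(.02,.1))[n]; t=p[sel(p,(b[0]-.06,b[0]+.06),(b[1]-.06,b[1]+.06),z)]; print(n,k,i,len(t),np.median(t,0).round(3) if len(t) else '')
E
```

```text
[ 0.3117527  -0.29255206  0.30972284] [ 0.04310729  0.1438586  -0.40148696]
hookhandle (array([ 391.2, -277.5]), array([17.5, 69. ]), 12.1) 220 [0.14662351 0.1614464  0.16539787]
lid [[0.436, 0.323, 0.21], [0.587, 0.35, 0.306], [0.705, 0.384, 0.379]]
hookhandle (array([ 387.4, -273.4]), array([15.8, 69.7]), 12.4) 120 [0.15904804 0.16377153 0.16776679]
lid [[0.424, 0.328, 0.212], [0.552, 0.362, 0.327], [0.688, 0.396, 0.381]]
scene [ 549.9 -189. ] [231.1 271.1] 4.7
top [ 567.6 -184.8] [191.  270.4] 4.8
scene 238 mid [-35.  56.] ext [54. 53.] z 0.0617
scene 257 mid [43. 57.] ext [53. 54.] z 0.062
scene 273 mid [-37. -62.] ext [52. 54.] z 0.0618
scene 307 mid [ 42. -71.] ext [53. 55.] z 0.062
top 180 mid [ 39. -66.] ext [53. 53.] z 0.0624
top 177 mid [40. 60.] ext [51. 53.] z 0.0622
top 185 mid [-40. -58.] ext [53. 53.] z 0.0622
top 189 mid [-39.  59.] ext [52. 52.] z 0.0623
amber 0 0 553 [0.78  0.024 0.084]
amber 0 1 278 [0.76  0.038 0.088]
amber 6 0 554 [0.78  0.024 0.084]
amber 6 1 275 [0.759 0.038 0.088]
jar 0 0 209 [ 0.374 -0.103  0.058]
jar 0 1 190 [ 0.369 -0.097  0.059]
jar 6 0 215 [ 0.375 -0.103  0.059]
jar 6 1 190 [ 0.369 -0.097  0.059]
beaker 0 0 757 [ 0.445 -0.472  0.059]
beaker 0 1 266 [ 0.454 -0.482  0.062]
beaker 6 0 757 [ 0.444 -0.472  0.059]
beaker 6 1 239 [ 0.458 -0.484  0.063]
```

View pics/fin.png

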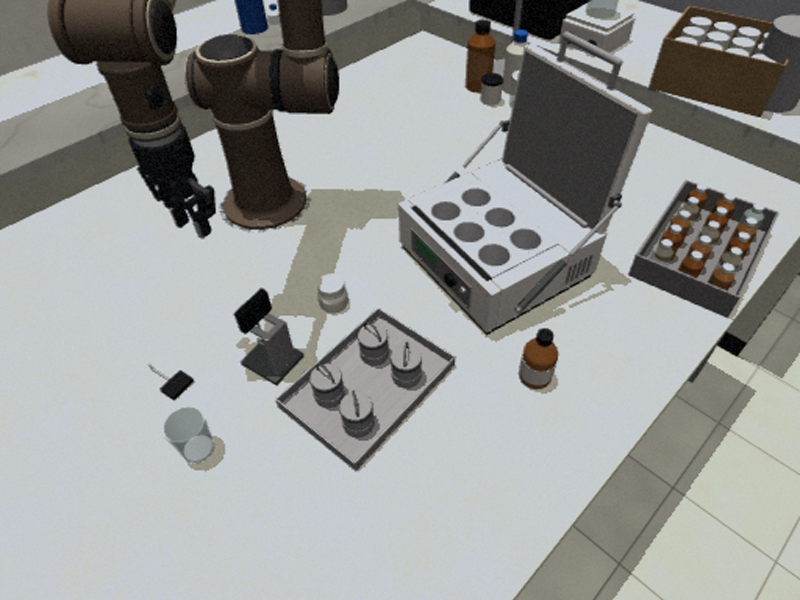

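```bash
python3 -c "
from rig import arm
print(arm.sign_off())"
```

```text
the job is handed in; nothing more can be done
None
```

The job is done and handed in at about 67 s of the 210 s allowed; the sign-off gave no verdict.

**What I did:** I lifted the lid by its handle and let the struts take it to the stop. I took the larger hook from its stand; the smaller one lying on the bench was the look-alike. Four wells held canisters and two were empty. I hooked each canister out and stood it in the tray. The hook is back on its prongs.

**Last checks:**
- **Lid:** it stands open, at the same place in the depth readings as soon after it opened.
- **Canisters:** all four stand on the tray floor. Seen from the tray's centre they are within 43 mm in x and 71 mm in y, against limits of 68 and 108 mm. I did not measure their tilt; all four look upright in the final picture and their tops lie at the expected height.
- **Wells:** the final picture shows all six empty.
- **Hook:** its handle is within about 1 mm of where it hung at the start.
- **Bystanders:** the amber bottle, jar and beaker read within a few millimetres of their starting places.
- **Arm:** it is clear of everything, with the gripper open.

**Disagreements:**
- The two cameras differed by a few millimetres, so I used the average of both for grasping and hooking.
- The scene camera's tray fit was spoiled by neighbouring objects, so I placed by the top camera.
- The tray was knocked about 9 mm during the third canister. I measured it again before placing the last two.

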